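# Sort two bender rolls by keyway on the sloping drive shaft

### The job

Try both of the loose forming rolls on the bangle bender's sloping drive shaft, one after the other: line the roll's keyway up with the key and slide it down the shaft until it stops. Put each roll away before you try the next: the one that goes right home on the shoulder belongs in the empty pocket of the wooden roll block, the one that stops short on the index pin goes in the open white tray, both set down without dropping, flat, with the hexagon boss up. Leave the roll that is already in the block, the hammer, the jar and the steel block where they are.

Things in the scene. Friction and masses are not known exactly. Their poses are not given: they have to be found in the camera images.
- roll_1_mid (a point): Loose steel roll, about 0.42 kg, boss up: disc 60 mm dia x 16 thick; on it a hexagon boss 36 across flats x 20 high (grip here). Through bore 24, keyway 8 wide, 5 deep, full height. Index notch in the disc's rim, 12 wide, 9 deep, on the SAME side as the keyway: goes home. Point: centre, 18 above underside. z: axis, boss end; x: to keyway and a hexagon corner (flats face 30, 90, 150 deg from x).
- roll_2_mid (a point): Second loose steel roll, same shape, sizes, mass and axes as roll_1, but its index notch is on the side OPPOSITE its keyway (at -x), so on the shaft it stops on the index pin, its underside 8 mm short of the shoulder. Point: its centre, 18 mm above its underside. z: axis, out of the boss; x: from the axis to the keyway.
- roll_3_mid (a point): Bystander: another loose roll, same as roll_1, already put away boss up in the other pocket of the wooden block. Point: its centre, 18 mm above its underside.
- shaft_seat (a point): Bare drive shaft of the bangle bender, 22 mm dia, leaning 30 deg from vertical to the machine's -x. Point: on its axis, on the face of the shoulder (66 mm disc), where the underside of a roll that is home rests. z: shaft axis, up and out; x: from the axis to the key. The shaft ends at z = 46 mm; its last 6 mm taper to 14 mm dia. It turns only stiffly (0.8 Nm), up to 0.6 rad either way of x straight uphill.
- key_end (a point): Outer end of the shaft's key, 30 mm above the shoulder. The key is 6 mm wide, stands 4 mm proud of the shaft and runs down to the shoulder; its outer 4 mm taper. Axes as shaft_seat; this point lies at x = 13, y = 0, z = 30 mm there.
- pin_top (a point): Top of the index pin, 6 mm dia, standing 8 mm out of the shoulder, 25 mm from the shaft's axis on the same side as the key (x = 25, y = 0, z = 8 mm in shaft_seat's axes). A roll whose notch lies over the pin passes it; any other stops on it.
- pocket (a point): Empty one of the two round pockets in the fixed light wooden roll block (94 x 190 mm, 22 mm high, flat on the bench; pockets 90 mm apart along its length). The pocket is 65 mm dia, 10 mm deep. Point: centre of its floor, 12 mm above the bench; z up, x across the block, y along it (the other pocket is at y = +90 mm).
- tray_floor (a point): Fixed open white sorting tray, 125 x 175 mm outside, 5 mm walls reaching 20 mm above the bench. Point: centre of its inner floor, 5 mm above the bench; z up, x along the short side, y along the long side.
- bender: Bangle bender, fixed dark-green machine, 185 mm high at its back (+x) edge. Origin on the bench under its middle; z up, x to its gearmotor and uphill on its sloping face. Reaches x -113 to +155 mm, y +-78 mm. Uphill of the shaft, centres 90 mm from it, stand two grooved idle rolls 42 mm dia, tops 22 mm above the shoulder's plane.
- hammer: Bystander: small hammer lying on the bench, 210 mm long, handle towards its -x; origin at mid-length on its underside.
- jar: Bystander: glass jar with a steel lid, 48 mm dia, 50 mm high; origin at the centre of its underside.
- bench_block: Bystander: plain steel bench block, 65 x 65 x 20 mm; origin at the centre of its underside.
Things that resemble listed ones, but are neither listed nor needed, are in the scene too. Leave any blue or red look-alike of the part that bears roll_1_mid alone.

How it is judged:
By the outcome, as a careful person would: the job done as asked, in the order asked, and still so for the second after the job is handed in, with the robot touching nothing.
It also fails if it takes over 69 s, if anything falls off the work surface, if the arm or the gripper's body presses on something with over 40 N, if the wrist force passes 120 N, or if a joint passes its speed limit or range.

### The arm

A 6-joint arm with a two-finger parallel gripper is mounted at the origin on the work surface. World frame = base frame: x ahead of the robot, y to its left, z up, the work surface at z = 0. Lengths are in mm, angles in rad, forces in N, time in s.
With the tool pointing down it reaches from about 275 to 1000 mm from the base axis. Payload 8.4 kg.
Tool frame: the origin (TCP) lies midway between the tips of the shut fingers; the grasp point (between the pads) lies 19 mm behind it; z points along the fingers, y is the line along which they close (so a half turn about z gives the same grasp; the last joint's range is limited). The gripper opens to 85 mm and grips with 20 to 120 N. Pads are 22 mm wide; open, the fingers measure 114 mm over their backs; the gripper's body (76 mm by 85 mm) begins 54 mm behind the grasp point. The pads swing forward as they close: fully open they stand 13 mm farther back than shut.
Start: joints at [-1.293, 0.353, 1.633, -0, 1.155, -0.002], TCP at [172.601, -600.697, 231.281] pointing down, gripper open.
Joint ranges: [-2.63, 2.63], [-0.92, 2.1], [0.06, 2.66], [-1.3, 4.44], [0, 2.69], [-3.02, 3.02]. Speed limits (rad/s): [2.22, 2.22, 2.79, 3.14, 3.14, 3.14].

### API

Orientations are given as [roll, pitch, yaw] about the fixed x, y, z axes, in that order (R = Rz(yaw) Ry(pitch) Rx(roll)).
In Python, from rig import r gives the robot as it stands.
- The arm moves only by the shell command python3 -m inch 'ROWS' [OPENING] [FORCE]. ROWS is JSON, a list that holds one entry, the list of rows, each a list of 6 numbers: the shift along the tool's x, y, z scaled (see below), then the turn, a rotation vector about the tool's x, y, z scaled (see below). In form: [[[tx, ty, tz, wx, wy, wz], ...]]. A call has 1 to 8 rows; each row is the pose to reach, as a shift and turn from the pose commanded when the call began, along the tool's axes at that moment, turning the shorter way round; what a row does not reach only later rows make up. The controller multiplies each number of a shift by 20 cm and each number of a turn by pi rad. A row lasts 1/12 s, in which the tool goes at most 41.7 mm and 7.16 degrees, less where a joint would pass 70% of its speed; a pose out of reach is approached as far as the arm can. A call with a number of a shift or a turn outside -1 to 1 is refused whole. A call with a gripper value outside its range is refused whole. OPENING is the gripper's target within -1 to 1 (fully open at 1, half-way at 0, shut at -1), set as the call begins (- or left out, the last holds). The fingers move at their own pace and stop on an object; FORCE is the grip in N (left out, the last holds). Time passes only in rows, so rows that repeat a pose let the fingers close. It gives the time, the measured TCP pose, the force, the opening and the grip force at its end, in the units of the state.
- r.sense(): the state, without advancing time (a new reading comes with each control period).
- r.grab_frame(name): name is "scene" or "top" or "wrist"; returns the picture (400x640x3 uint8, red, green, blue); there is no depth.
- r.camera_info(name): a dict with "K" (3x3 intrinsics, pixels), "distortion" ([k1, k2, p1, p2, k3] as OpenCV has them; the pictures are not rectified), "rvec" (rotation vector, rad) and "tvec" (3), from world to camera coordinates, as OpenCV has them; the wrist camera has in their place "mount" (4x4, takes a point from camera to tool coordinates, whose origin is the TCP and whose axes are the flange's). Camera axes: x right, y down, z forward; pixel columns grow to the right and rows downward; lengths in mm; the calibration is good to about 2 mm. A picture is of the moment at which its call begins: read the wrist's pose just before it. camera_info takes no time and is no camera call.
- r.sign_off(): hands the job in; it is judged then, once.
The state is a dict: "clock": time; "qpos": joint angles; "qvel": joint speeds; "joint_efforts": joint torques, N m; "eef_pos": TCP position; "tcp_rot": TCP orientation; "contact_force": force on the tool from outside, world axes, zero at the start; "wrist_torque": the same for the moment, N m; "opening": opening from 0.0 (shut) to 1.0 (fully open); "grasp_force": force on a finger pad.
Only numpy, scipy, OpenCV 4.12 (cv2) and the standard library are available. Lean on these libraries where they do the work, as an engineer would, in place of code of your own. Each camera call takes 0.05 s, during which the arm holds its last target. There are 200 camera calls.

## Working session

There is one attempt and no reset: what is moved stays moved. The work goes in short steps, Python scripts to look and compute and a shell command to move; the robot and the scene stay as the last step left them, time stands still between calls to the robot, and variables do not carry over. Pictures are saved under pics/ and viewed, at most 10 in all, crops included, and the job is handed in when it is done.

```bash
ls; mkdir -p pics; python3 - <<'E'
from rig import r
import cv2,numpy as np
for n in ("scene","top"):
    f=r.grab_frame(n); cv2.imwrite(f"pics/{n}0.png",f[:,:,::-1])
    print(n,r.camera_info(n))
print(r.camera_info("wrist")); print(r.sense())
E
```

```text
pics
scene {'K': array([[381.41525943,   0.        , 318.88113019],
       [  0.        , 381.41525943, 201.77309174],
       [  0.        ,   0.        ,   1.        ]]), 'distortion': array([-0.02414651,  0.        ,  0.        ,  0.        ,  0.        ]), 'rvec': array([ 1.58149232,  1.85011394, -0.87134967]), 'tvec': array([  60.55726215, -310.18201103, 1390.11470984])}
top {'K': array([[431.21295043,   0.        , 327.51801819],
       [  0.        , 431.21295043, 198.31291668],
       [  0.        ,   0.        ,   1.        ]]), 'distortion': array([-0.04711825,  0.        ,  0.        ,  0.        ,  0.        ]), 'rvec': array([ 2.14475425, -2.15444864,  0.14902411]), 'tvec': array([  4.12757167, 573.15072364, 989.24703767])}
{'K': array([[289.78065785,   0.        , 317.91915853],
       [  0.        , 289.78065785, 198.69644811],
       [  0.        ,   0.        ,   1.        ]]), 'distortion': array([-0.02995173,  0.        ,  0.        ,  0.        ,  0.        ]), 'mount': array([[ 2.40653243e-04, -9.62646056e-01, -2.70762834e-01,
         6.84609231e+01],
       [ 9.
[... 262 characters left out ...]
qpos': array([-1.29342199e+00,  3.53578747e-01,  1.63405556e+00,  1.17170960e-05,
        1.15518429e+00, -2.40385659e-03]), 'qvel': array([-1.05288504e-04, -8.76780500e-05, -1.72409104e-03, -1.16108685e-03,
        1.26099194e-03, -8.35321894e-04]), 'joint_efforts': array([ 1.00789919e-03, -6.06357479e+01, -3.42818785e+01,  5.41257134e-05,
        3.84485887e-03,  1.62149905e-05]), 'eef_pos': array([ 172.47537832, -600.29409536,  230.6386372 ]), 'tcp_rot': array([-3.14036675e+00, -1.36607490e-05,  2.79773446e-01]), 'contact_force': array([ 0.28633521,  0.35478222, -0.24278202]), 'wrist_torque': array([ 0.00152978, -0.02789524,  0.02427019]), 'grasp_force': 0.0, 'opening': 0.997817821394011}
```

View pics/scene0.png

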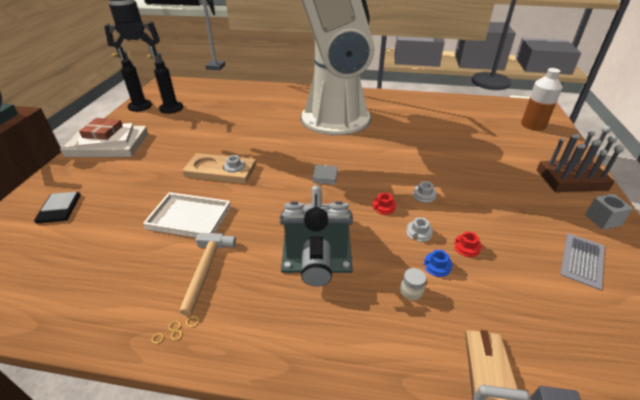

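View pics/top0.png

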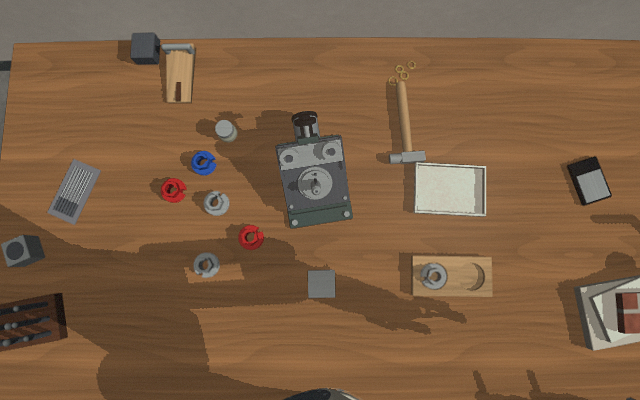

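The scene view shows the bender in the middle, with the block and tray on the image left. In the top view, the grey loose rolls are at (216,203) and (206,264), the roll already put away is at (433,276), the empty pocket is at (471,276), the tray is at (450,190) and the shaft is near (316,183).

```bash
cat > h.py <<'E'
import sys
from rig import r
import cv2,numpy as np
from scipy.spatial.transform import Rotation as Ro
def cam(n,s=None):
    c=r.camera_info(n); K,d=c["K"],c["distortion"]
    if n!="wrist":
        R=cv2.Rodrigues(c["rvec"])[0]; return K,d,R,c["tvec"].reshape(3)
    s=s or r.sense(); T=np.eye(4); T[:3,:3]=Ro.from_euler("xyz",s["tcp_rot"]).as_matrix(); T[:3,3]=s["eef_pos"]
    T=np.linalg.inv(T@c["mount"]); return K,d,T[:3,:3],T[:3,3]
def ray(C,px):
    K,d,R,t=C
    u=cv2.undistortPoints(np.array(px,float).reshape(-1,1,2),K,d).reshape(-1,2)
    return -R.T@t,np.c_[u,np.ones(len(u))]@R
def plane(C,px,z=0,n=(0,0,1),p=None):
    o,D=ray(C,px); n=np.array(n,float); p=np.array([0,0,z]) if p is None else np.array(p)
    return o+D*(((p-o)@n)/(D@n))[:,None]
def tri(obs):  # list of (C,px)
    A=np.zeros((3,3));b=np.zeros(3);L=[]
    for C,px in obs:
        o,D=ray(C,px);D=D[0]/np.linalg.norm(D[0]);P=np.eye(3)-np.outer(D,D);A+=P;b+=P@o;L.append((o,P))
    x=np.linalg.solve(A,b); return x,[round(float(np.linalg.norm(P@(x-o))),1) for o,P in L]
def proj(C,p):
    K,d,R,t=C; return cv2.projectPoints(np.array(p,float).reshape(-1,3),cv2.Rodrigues(R)[0],t,K,d)[0].reshape(-1,2)
def shot(name,n="wrist",crop=None,k=1):
    s=r.sense(); f=r.grab_frame(n)[:,:,::-1].copy(); cv2.imwrite(f"pics/{name}_raw.png",f)
    np.save(f"pics/{name}.npy",np.r_[s["eef_pos"],s["tcp_rot"]])
    if crop: x,y,w,h=crop; f=f[y:y+h,x:x+w]
    if k!=1: f=cv2.resize(f,None,fx=k,fy=k,interpolation=cv2.INTER_CUBIC)
    cv2.imwrite(f"pics/{name}.png",f)
def saved(name):
    a=np.load(f"pics/{name}.npy"); return cam("wrist",dict(eef_pos=a[:3],tcp_rot=a[3:])),cv2.imread(f"pics/{name}_raw.png")
def go(pos,R):  # shift and turn in move units from the measured pose
    s=r.sense(); R0=Ro.from_euler("xyz",s["tcp_rot"]); R=R if isinstance(R,Ro) else Ro.from_matrix(R)
    d=R0.inv().apply(np.array(pos)-s["eef_pos"]); w=(R0.inv()*R).as_rotvec()
    print("row",np.round(d/200,4).tolist(),np.round(w/np.pi,4).tolist(),"mm %.0f deg %.0f"%(np.linalg.norm(d),np.degrees(np.linalg.norm(w))))
def down(yaw): return Ro.from_euler("xyz",[np.pi,0,yaw])
E
python3 - <<'E'
from h import *
T=cam("top");S=cam("scene")
for n,p,z in [("A",(216,203),36),("B",(206,264),36),("r3",(433,276),48),("pocket",(471,276),22),("tray",(450,190),20),("shaft",(316,180),150),("mot",(305,117),150),("frontL",(294,223),30),("frontR",(347,214),30)]:
    print(n,plane(T,[p],z).round(0))
for n,a,b in [("A",(216,203),(420,227)),("B",(206,264),(425,187)),("r3",(433,276),(234,160)),("shaft",(316,183),(316,192)),("block",(321,283),(325,172))]: print(n,tri([(T,a),(S,b)]))
s=r.sense(); print(s["qpos"])
E
```

```text
A [[564. 269.  36.]]
B [[419. 289.  36.]]
r3 [[ 389. -242.   48.]]
pocket [[ 387. -340.   22.]]
tray [[ 595. -298.   20.]]
shaft [[597.  26. 150.]]
mot [[738.  50. 150.]]
frontL [[515.  82.  30.]]
frontR [[536. -45.  30.]]
A (array([565.94625833, 274.5107641 ,  17.43410792]), [0.5, 0.5])
B (array([418.56117962, 291.71253402,  28.72439808]), [1.0, 1.0])
r3 (array([ 389.18240394, -245.4295451 ,   41.43309899]), [1.6, 1.6])
shaft (array([596.46790742,  27.15968783, 118.53831752]), [0.3, 0.3])
block (array([373.13253459,  16.93921491,  16.3658078 ]), [1.0, 1.0])
[-1.29342199e+00  3.53578747e-01  1.63405556e+00  1.17170960e-05
  1.15518429e+00 -2.40385659e-03]
```

```bash
python3 - <<'E'
from h import *
go((350,-450,240),down(.28)); go((530,-298,240),down(.28))
E
```

```text
row [1.0606, -0.4772, -0.0462] [-0.0004, -0.0, -0.0001] mm 233 deg 0
row [2.1355, -0.9591, -0.0456] [-0.0004, -0.0, -0.0001] mm 468 deg 0
```

```bash
R='[1.0,-0.45,-0.02,0,0,0]'; python3 -m inch '[[[1,-0.45,-0.02,0,0,0],[1,-0.45,-0.02,0,0,0],[1,-0.45,-0.02,0,0,0],[1,-0.45,-0.02,0,0,0],[1,-0.45,-0.02,0,0,0],[1,-0.45,-0.02,0,0,0]]]' 1 60
python3 -m inch '[[[1,-0.5,-0.03,0,0,0],[1,-0.5,-0.03,0,0,0],[1,-0.5,-0.03,0,0,0],[1,-0.5,-0.03,0,0,0],[1,-0.5,-0.03,0,0,0],[1,-0.5,-0.03,0,0,0],[1,-0.5,-0.03,0,0,0]]]'
python3 - <<'E'
from h import *
shot("pt"); s=r.sense(); print(s["qvel"].round(3),s["clock"])
E
```

```text
clock: 0.6
eef_pos: [343.2, -455.4, 235.2]
tcp_rot: [-3.14, -0.001, 0.282]
contact_force: [0.0, -0.1, -0.1]
opening: 0.995
grasp_force: 0.0
clock: 1.18
eef_pos: [506.9, -305.2, 241.0]
tcp_rot: [-3.141, -0.001, 0.283]
contact_force: [0.1, 0.5, 0.2]
opening: 0.998
grasp_force: 0.0
[-0.046 -0.009  0.018 -0.014  0.004 -0.018] 1.2333
```

View pics/pt.png

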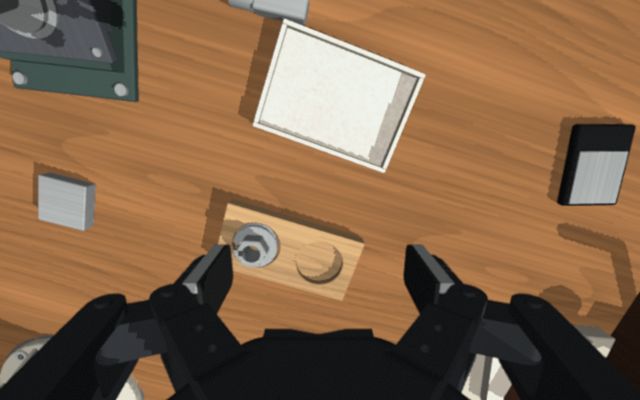

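The wrist view shows the tray rim corners at about (285,20), (424,74), (384,171) and (254,126). The empty pocket is near (318,263), and roll 3 is at (255,245).

```bash
python3 - <<'E'
from h import *
C,f=saved("pt"); T=cam("top")
W=[(285,20),(424,74),(384,171),(254,126)]; P=plane(C,W,20); print("tray wrist",P.round(0).tolist(),P.mean(0).round(1))
tt=cv2.imread("pics/top0.png")
m=((tt.min(2)>150)).astype(np.uint8); m[:,:405]=0;m[:,495:]=0;m[:150]=0;m[230:]=0
c=max(cv2.findContours(m,0,2)[0],key=cv2.contourArea); b=cv2.boxPoints(cv2.minAreaRect(c)); 
P2=plane(T,b,20);print("tray top",b.round(0).tolist(),P2.round(0).tolist(),P2.mean(0).round(1)); print("tri",tri([(C,np.mean(W,0)),(T,b.mean(0))]))
# pocket: dark inner wall crescent + block outline in the wrist view
g=f[215:295,205:370]; hsv=cv2.cvtColor(f,cv2.COLOR_BGR2HSV)
print([hsv[y,x].tolist() for x,y in [(330,240),(318,262),(285,260),(330,270),(380,260),(300,210)]])
cv2.imwrite("pics/z.png",np.hstack([cv2.resize(f[195:310,205:375],None,fx=4,fy=4)[:460,:], ])); 
cv2.imwrite("pics/z2.png",cv2.resize(tt[245:310,400:505],None,fx=6,fy=6))
a=cv2.imread("pics/z.png")[:400];b=cv2.resize(tt[245:310,400:505],(680,400)); cv2.imwrite("pics/z3.png",cv2.resize(np.vstack([a,b]),None,fx=.74,fy=.74))
E
```

```text
tray wrist [[664.0, -220.0, 20.0], [655.0, -391.0, 20.0], [533.0, -385.0, 20.0], [541.0, -213.0, 20.0]] [ 598.4 -302.3   20. ]
tray top [[414.0, 212.0], [416.0, 162.0], [488.0, 166.0], [485.0, 216.0]] [[542.0, -207.0, 20.0], [665.0, -218.0, 20.0], [655.0, -395.0, 20.0], [531.0, -382.0, 20.0]] [ 598.3 -300.3   20. ]
tri (array([ 599.91417085, -301.29794982,   14.17606876]), [1.3, 1.3])
[[17, 112, 219], [16, 112, 192], [16, 112, 208], [16, 114, 139], [14, 147, 180], [14, 147, 161]]
```

View pics/z3.png

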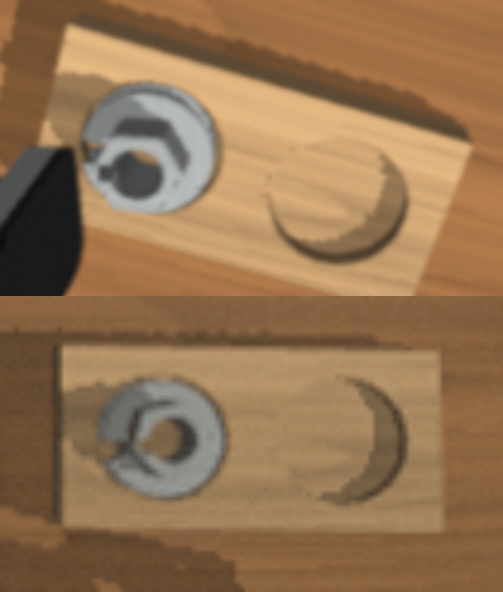

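The enlargement shows the pocket rim centred near (319.2,262.6) in the wrist view and (471.6,276.6) in the top view.

```bash
python3 - <<'E'
from h import *
C,f=saved("pt"); T=cam("top")
print(plane(C,[(319.2,262.6)],22),plane(T,[(471.6,276.6)],22),tri([(C,(319.2,262.6)),(T,(471.6,276.6))]))
e=lambda x,y:(x/4.79+400,(y-296)/4.55+245)
B=plane(T,[e(62,346),e(441,350),e(443,531),e(62,526)],22);print(B.round(0).tolist(),B.mean(0))
B2=plane(C,[(68/2.96+205,25/2.96+195),(471/2.96+205,145/2.96+195)],22);print(B2.round(0))
# view pose along the shaft: axis guess
yaw=.164; ax=np.array([-.5*np.cos(yaw),-.5*np.sin(yaw),np.cos(np.pi/6)]); mx=np.array([np.cos(yaw),np.sin(yaw),0])
p0=np.array([596,27,118.]); z=-ax; 
for s in (1,-1):   # tool x downhill / uphill ; tool y horizontal
    u=np.cross(np.array([-np.sin(yaw),np.cos(yaw),0])*1,ax)*s; R=np.c_[u,np.cross(z,u),z]; print(s,Ro.from_matrix(R).as_euler("xyz"),u); go(p0+130*ax,R)
E
```

```text
[[ 387.24580813 -341.35671975   22.        ]] [[ 385.6645172  -341.06260022   22.        ]] (array([ 385.57460793, -341.9643604 ,   18.8668919 ]), [0.1, 0.1])
[[436.0, -202.0, 22.0], [432.0, -393.0, 22.0], [338.0, -389.0, 22.0], [343.0, -199.0, 22.0]] [ 387.0588387  -295.83071621   22.        ]
[[ 436. -203.   22.]
 [ 431. -392.   22.]]
1 [ 3.14159265 -0.52359878  0.164     ] [0.85440517 0.14139236 0.5       ]
row [0.5777, -1.5137, 0.0518] [-0.01, 0.1666, 0.0369] mm 324 deg 31
-1 [-3.14159265  0.52359878 -2.97759265] [-0.85440517 -0.14139236 -0.5       ]
row [0.5777, -1.5137, 0.0518] [-0.2496, -0.0149, -0.9305] mm 324 deg 173
```

```bash
python3 -m inch '[[[0.3,-0.8,-0.1,0,0.1,0.02],[0.3,-0.8,-0.1,0,0.1,0.02],[0.3,-0.8,-0.1,0,0.1,0.02],[0.3,-0.8,-0.1,0,0.1,0.02],[0.3,-0.8,-0.1,0,0.1,0.02]]]'
python3 - <<'E'
from h import *
yaw=.164; ax=np.array([-.5*np.cos(yaw),-.5*np.sin(yaw),np.cos(np.pi/6)])
u=np.cross([-np.sin(yaw),np.cos(yaw),0],ax); R=np.c_[u,np.cross(-ax,u),-ax]; go(np.array([596,27,118.])+130*ax,R)
E
```

```text
clock: 1.65
eef_pos: [515.8, -134.2, 261.4]
tcp_rot: [-3.13, -0.314, 0.214]
contact_force: [-0.0, -1.2, -0.0]
opening: 1.001
grasp_force: 0.0
row [0.1793, -0.7159, 0.2287] [-0.0103, 0.0669, 0.0141] mm 155 deg 12
```

```bash
python3 -m inch '[[[0.18,-0.7,0.22,-0.01,0.067,0.014],[0.18,-0.7,0.22,-0.01,0.067,0.014],[0.18,-0.7,0.22,-0.01,0.067,0.014],[0.18,-0.7,0.22,-0.01,0.067,0.014],[0.18,-0.7,0.22,-0.01,0.067,0.014],[0.18,-0.7,0.22,-0.01,0.067,0.014]]]'
python3 - <<'E'
from h import *
shot("sh1"); s=r.sense(); print(s["qpos"],s["eef_pos"],s["tcp_rot"])
E
```

```text
clock: 2.15
eef_pos: [534.0, 10.2, 231.6]
tcp_rot: [3.139, -0.523, 0.169]
contact_force: [1.1, 0.2, 0.4]
opening: 0.998
grasp_force: 0.0
[-0.05440591 -0.00683297  2.19387661  0.24858539  0.45300077  1.15377655] [534.41038894   9.35510836 231.92320848] [ 3.1392476  -0.52392332  0.16721674]
```

View pics/sh1.png

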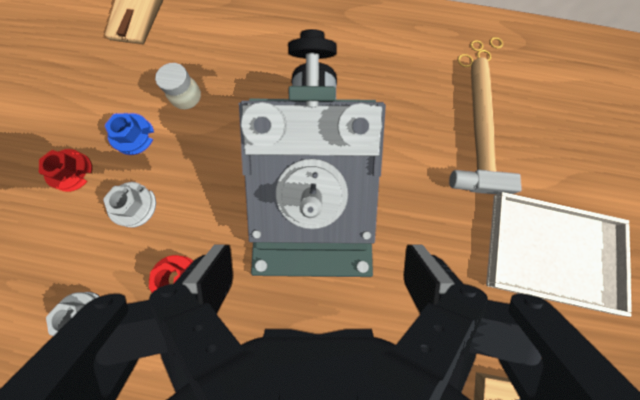

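The view down the shaft shows the shoulder disc centred at (312,194), the shaft end at (311,209), the pin at about (313,175), and the idle rolls at (263,124) and (360,125). I'll go closer for a second view.

```bash
python3 -m inch '[[[-0.15,-0.02,0.25,0,0,0],[-0.15,-0.02,0.25,0,0,0],[-0.15,-0.02,0.25,0,0,0],[-0.15,-0.02,0.25,0,0,0]]]'
python3 - <<'E'
from h import *
shot("sh2"); C1,a=saved("sh1");C2,b=saved("sh2")
p=proj(C2,[596,27,118])[0]; print(p)
A=cv2.resize(a[145:235,262:362],(600,540)); x,y=p.astype(int); B=b[max(0,y-70):y+60,x-72:x+72]
print("B origin",x-72,max(0,y-70),B.shape); A=cv2.resize(a[140:240,255:369],(399,350)); B=cv2.resize(B,(399,360)); cv2.imwrite("pics/sh12.png",np.hstack([A,B[:350]]))
E
```

```text
clock: 2.53
eef_pos: [532.7, 12.2, 173.2]
tcp_rot: [3.141, -0.522, 0.163]
contact_force: [-0.1, -0.2, 1.0]
opening: 0.998
grasp_force: 0.0
[312.84910134 170.31815362]
B origin 240 100 (130, 144, 3)
```

View pics/sh12.png

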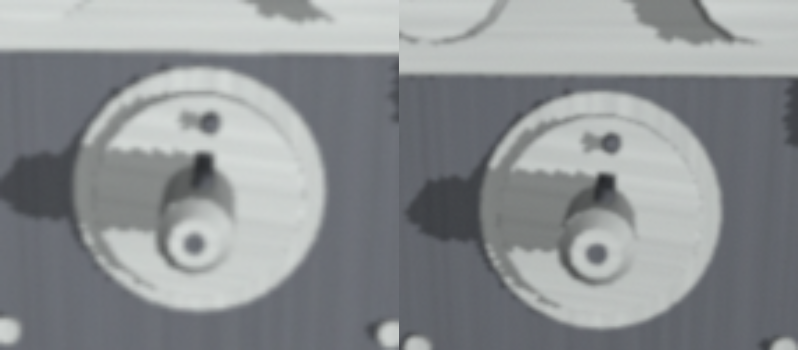

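```bash
python3 - <<'E'
from h import *
C1,a=saved("sh1");C2,b=saved("sh2");T=cam("top");S=cam("scene")
fa=lambda x,y:(255+x/3.5,140+y/3.5); fb=lambda x,y:(240+(x-399)/2.77,100+y/2.77)
e,re=tri([(C1,fa(194,243)),(C2,fb(597,254))]); p,rp=tri([(C1,fa(209,122)),(C2,fb(611,143))]); k,rk=tri([(C1,fa(205,157)),(C2,fb(606,177))])
print("end",e,re,"pin",p,rp,"key",k,rk,"pin-end",p-e,np.linalg.norm(p-e))
# bender yaw: idler centres + front screws in sh1
print(plane(C1,[(263,124),(360,125)],150).round(1)); 
q=plane(C1,[(261,266),(362,266)],25);d=q[0]-q[1];print("yaw front",np.arctan2(-d[0],d[1]))
for y in (.15,.165,.18):
    ax=np.array([-.5*np.cos(y),-.5*np.sin(y),3**.5/2]);mx=np.array([3**.5/2*np.cos(y),3**.5/2*np.sin(y),.5]);my=np.cross(ax,mx);d=p-e;print(y,d@ax,d@mx,d@my)
ax0=ax
print(tri([(C1,(263,124)),(C2,(0,0))])[1] and "")
E
```

```text
end [577.76781926  24.96128693 121.79455862] [0.1, 0.1] pin [620.06801023  28.29333874  98.91611903] [0.1, 0.1] key [609.9571486   28.01120354  95.61834962] [0.1, 0.1] pin-end [ 42.30019097   3.33205181 -22.8784396 ] 48.20613782352878
[[643.3  80.  150. ]
 [657.2  -7.7 150. ]]
yaw front 0.16821187729719134
0.15 -40.97488040202455 25.213695495233168 -3.026625079935463
0.165 -40.94980093310857 25.170256580843834 -3.661107899846752
0.18 -40.919965842876884 25.118580688714147 -4.294766985925755
```

```bash
python3 -m inch '[[[0.1,-0.1,-0.55,0,-0.05,0],[0.1,-0.1,-0.55,0,-0.05,0],[0.1,-0.1,-0.55,0,-0.05,0],[0.1,-0.1,-0.55,0,-0.05,0]]]'
python3 - <<'E'
from h import *
go((512,285,190),down(.35))
E
```

```text
clock: 2.92
eef_pos: [495.4, 26.7, 288.5]
tcp_rot: [3.137, -0.379, 0.166]
contact_force: [1.7, 0.3, 1.2]
opening: 0.997
grasp_force: 0.0
row [0.0913, -1.2627, 0.5609] [0.0126, -0.1202, -0.0583] mm 277 deg 24
```

```bash
python3 -m inch '[[[0.05,-0.9,0.3,0.01,-0.11,-0.05],[0.05,-0.9,0.3,0.01,-0.11,-0.05],[0.05,-0.9,0.3,0.01,-0.11,-0.05],[0.05,-0.9,0.3,0.01,-0.11,-0.05],[0.05,-0.9,0.3,0.01,-0.11,-0.05],[0.05,-0.9,0.3,0.01,-0.11,-0.05]]]'
python3 - <<'E'
from h import *
go((512,285,190),down(.35))
E
```

```text
clock: 3.42
eef_pos: [494.0, 213.3, 226.2]
tcp_rot: [-3.142, -0.022, 0.326]
contact_force: [-0.5, 0.1, 0.6]
opening: 1.001
grasp_force: 0.0
row [0.196, -0.311, 0.1853] [0.0001, -0.0069, -0.0076] mm 82 deg 2
```

```bash
python3 -m inch '[[[0.2,-0.31,0.18,0,-0.007,-0.007],[0.2,-0.31,0.18,0,-0.007,-0.007],[0.2,-0.31,0.18,0,-0.007,-0.007],[0.2,-0.31,0.18,0,-0.007,-0.007]]]'
python3 - <<'E'
from h import *
shot("ab"); C,f=saved("ab"); m=[]
for p in ((566,272,30),(419,290,30)):
    x,y=proj(C,[p])[0].astype(int); print(x,y); x0,y0=max(0,x-50),max(0,y-55); print("orig",x0,y0); c=f[y0:y0+110,x0:x0+100]; m.append(cv2.resize(c,None,fx=4,fy=4,interpolation=cv2.INTER_CUBIC)[:440,:400]); 
h=min(i.shape[0] for i in m); cv2.imwrite("pics/abz.png",np.hstack([i[:h] for i in m]))
E
```

```text
clock: 3.75
eef_pos: [512.8, 281.9, 191.3]
tcp_rot: [3.14, 0.001, 0.347]
contact_force: [-0.5, 0.2, 0.3]
opening: 1.002
grasp_force: 0.0
344 139
orig 294 84
283 255
orig 233 200
```

View pics/abz.png

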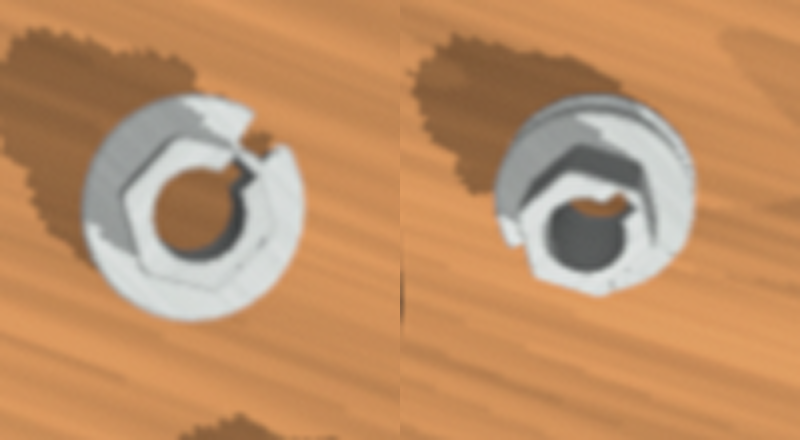

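Left, roll A's keyway (240,168) and notch (262,145) are on the same side, so it is roll_1. Right, roll B's keyway (630,206) is opposite its notch (510,232), so it is roll_2.

```bash
python3 - <<'E'
from h import *
C,f=saved("ab"); T=cam("top")
a=lambda *q:[(294+x/4,84+y/4) for x,y in q]; b=lambda *q:[(233+(x-400)/4,200+y/4) for x,y in q]
ang=lambda v:np.degrees(np.arctan2(v[1],v[0]))
for n,g,c,k,E,d,tp in (("A",a,(198,213),(240,168),[(123,190),(140,270),(215,290)],(193.5,207.5),(216,203)),("B",b,(587,235),(630,206),[(540,278),(600,295),(655,245)],None,(206,264))):
    P=plane(C,g(c),36)[0];K=plane(C,g(k),36)[0];H=plane(C,g(*E),36)
    print(n,P.round(1),"key deg",ang(K-P).round(1),"hex edges",[ang(H[i+1]-H[i]).round(1) for i in (0,1)],"tri",tri([(C,g(c)),(T,tp)]))
    if d: print("disc c",plane(C,g(d),16)[0].round(1), "notch",ang(plane(C,g((262,145)),16)[0]-plane(C,g(d),16)[0]))
    else: print("notch",ang(P-plane(C,g((510,232)),16)[0]))
E
```

```text
A [567.5 274.6  36. ] key deg -22.9 hex edges [np.float64(-147.5), np.float64(-84.9)] tri (array([566.33208369, 273.14905089,  19.6122382 ]), [0.7, 0.7])
disc c [567.8 274.1  16. ] notch -27.635312572708234
B [416.7 293.5  36. ] key deg -34.1 hex edges [np.float64(-87.8), np.float64(-25.4)] tri (array([417.36355116, 291.3892636 ,  34.29715683]), [2.5, 2.5])
notch -50.293045812765115
```

```bash
python3 - <<'E'
from h import *
go((567.6,274.3,80),down(-.454)); C,_=saved("ab"); s=r.sense(); R=Ro.from_euler("xyz",s["tcp_rot"])
print(proj(cam("wrist"),s["eef_pos"]+R.apply([[0,0,0],[0,0,-19],[0,0,-35]])))
E
```

```text
row [0.2472, 0.1245, 0.5596] [0.0005, -0.0, 0.2548] mm 125 deg 46
[[318.70549578 249.37921931]
 [318.79067337 266.88531914]
 [318.88179579 285.64066077]]
```

```bash
python3 -m inch '[[[0.247,0.125,0.4,0,0,0.255],[0.247,0.125,0.4,0,0,0.255],[0.247,0.125,0.4,0,0,0.255],[0.247,0.125,0.4,0,0,0.255],[0.247,0.125,0.4,0,0,0.255],[0.247,0.125,0.56,0,0,0.255],[0.247,0.125,0.56,0,0,0.255],[0.247,0.125,0.56,0,0,0.255]]]' 0.35 60
python3 - <<'E'
from h import *
shot("a2"); C,f=saved("a2"); s=r.sense(); print(s["eef_pos"],s["tcp_rot"],s["qpos"])
g=cv2.cvtColor(f,cv2.COLOR_BGR2GRAY); p=proj(C,[567.6,274.3,36])[0]; print(p)
x,y=p.astype(int); hsv=cv2.cvtColor(f,cv2.COLOR_BGR2HSV)
cv2.imwrite("pics/a2z.png",cv2.resize(f[y-75:y+75,x-100:x+100],(800,600)))
E
```

```text
clock: 4.47
eef_pos: [566.8, 272.7, 79.4]
tcp_rot: [3.139, 0.0, -0.459]
contact_force: [-0.3, 0.4, 0.7]
opening: 0.671
grasp_force: 0.0
[567.5249504  273.33144475  80.26820895] [ 3.14073945e+00 -5.43608206e-04 -4.54918543e-01] [ 4.46974492e-01  5.30444733e-01  1.73415775e+00 -1.24254914e-03
  8.77322786e-01  2.47348401e+00]
[315.51851044 221.01629141]
```

View pics/a2z.png

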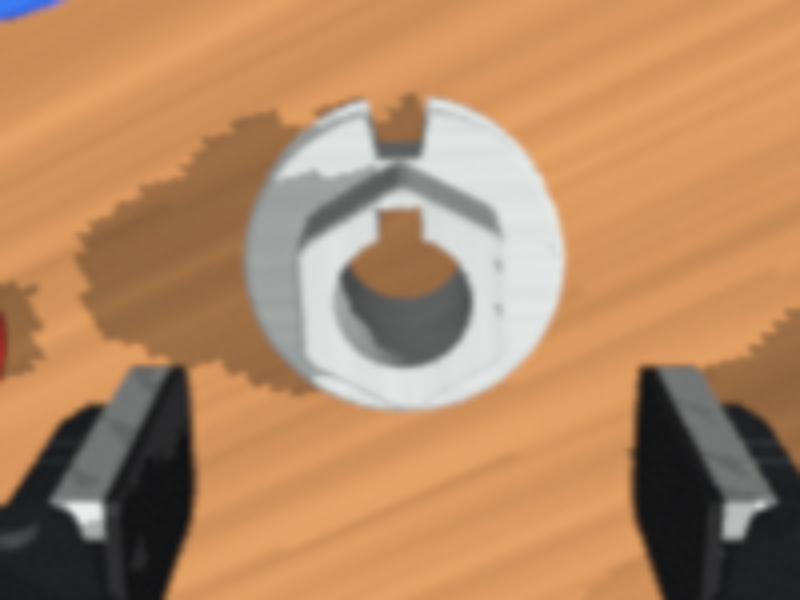

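```bash
python3 -m inch '[[[0,-0.005,0.15,0,0,0],[0,-0.005,0.25,0,0,0],[0,-0.005,0.29,0,0,0],[0,-0.005,0.31,0,0,0],[0,-0.005,0.317,0,0,0],[0,-0.005,0.317,0,0,0]]]'
python3 -m inch '[[[0,0,0,0,0,0],[0,0,0,0,0,0],[0,0,0,0,0,0],[0,0,0,0,0,0],[0,0,0,0,0,0]]]' -1 70
```

```text
clock: 5.02
eef_pos: [568.1, 275.8, 16.8]
tcp_rot: [3.141, -0.001, -0.454]
contact_force: [0.4, -0.2, 0.5]
opening: 0.676
grasp_force: 0.0
clock: 5.43
eef_pos: [568.1, 275.9, 17.2]
tcp_rot: [3.141, -0.001, -0.454]
contact_force: [-0.5, -0.9, 7.8]
opening: 0.406
grasp_force: 71.3
```

```bash
cat >> h.py <<'E'
YAW=.163; KEY=-.14; SEAT=np.array([601.4,28.8,80.8])
def shaft(key=None,yaw=None):
    key=KEY if key is None else key; y=YAW if yaw is None else yaw
    ax=np.array([-.5*np.cos(y),-.5*np.sin(y),3**.5/2]); mx=np.array([ax[2]*np.cos(y),ax[2]*np.sin(y),.5]); my=np.cross(ax,mx)
    k=np.cos(key)*mx+np.sin(key)*my
    return ax,k,np.c_[k,np.cross(-ax,k),-ax],mx,my
def rel(key=None,seat=None,zoff=17):  # roll underside height above seat, and TCP offset along tool x,y
    s=r.sense(); ax,k,R,mx,my=shaft(key); d=s["eef_pos"]-(SEAT if seat is None else seat); R0=Ro.from_euler("xyz",s["tcp_rot"])
    print("h %.1f  x %.1f y %.1f"%(d@ax-zoff,d@k,d@R[:,1]),"force tool",R0.inv().apply(s["contact_force"]).round(1),"tq",R0.inv().apply(s["wrist_torque"]).round(2),"dR",(R0.inv()*Ro.from_matrix(R)).as_rotvec().round(3),"t",round(s["clock"],1))
E
python3 -m inch '[[[0,0,-0.1,0,0,0],[0,0,-0.3,0,0,0],[0,0,-0.5,0,0,0],[0,0,-0.7,0,0,0],[0,0,-0.9,0,0,0],[0,0,-1,0,0,0],[0,0,-1,0,0,0],[0,0,-1,0,0,0]]]'
python3 - <<'E'
from h import *
ax,k,R,_,_=shaft(); print(SEAT+88*ax); go((530,140,235),R); go(SEAT+100*ax,R)
shot("hold"); _,f=saved("hold"); cv2.imwrite("pics/holdz.png",cv2.resize(f[195:345,218:418],(800,600)))
E
```

```text
clock: 6.1
eef_pos: [567.7, 276.1, 216.7]
tcp_rot: [-3.141, -0.001, -0.454]
contact_force: [-0.8, 0.1, -4.4]
opening: 0.402
grasp_force: 71.4
[557.98322497  21.65971665 157.01023553]
row [0.1295, 0.6939, -0.0919] [0.0621, 0.156, -0.1484] mm 142 deg 40
row [0.49, 1.1817, 0.2463] [0.0621, 0.156, -0.1484] mm 261 deg 40
```

View pics/holdz.png

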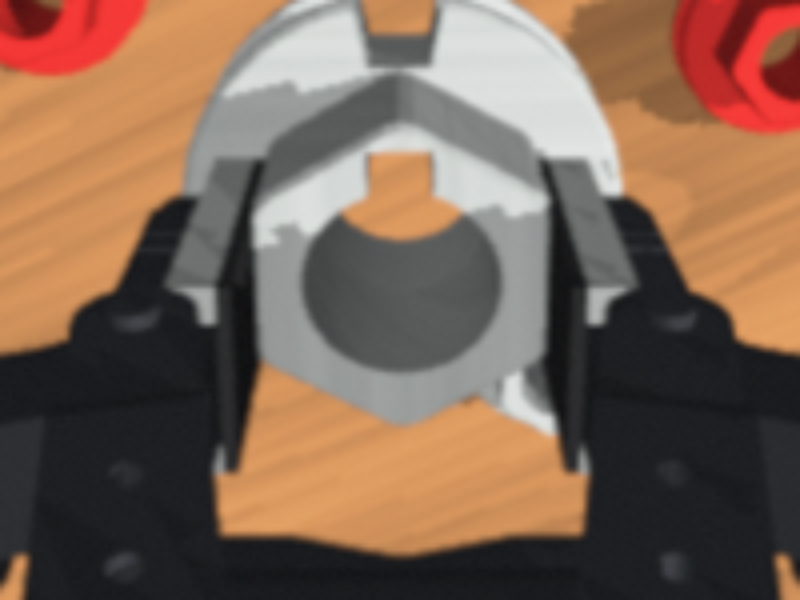

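The held roll's bore is centred at px (318.3,266.4), on the tool axis to within 0.3 mm, and the keyway points along tool +x.

```bash
python3 -m inch '[[[0.13,0.7,-0.09,0.062,0.156,-0.148],[0.13,0.7,-0.09,0.062,0.156,-0.148],[0.13,0.7,-0.09,0.062,0.156,-0.148],[0.13,0.7,-0.09,0.062,0.156,-0.148],[0.13,0.7,-0.09,0.062,0.156,-0.148],[0.13,0.7,-0.09,0.062,0.156,-0.148],[0.13,0.7,-0.09,0.062,0.156,-0.148]]]'
python3 - <<'E'
from h import *
ax,k,R,_,_=shaft(); go(SEAT+90*ax,R)
E
```

```text
clock: 6.73
eef_pos: [524.7, 136.8, 229.5]
tcp_rot: [-3.065, -0.511, 0.004]
contact_force: [-0.8, -0.0, -5.3]
opening: 0.407
grasp_force: 72.1
row [-0.0339, 0.6051, 0.3417] [0.0011, 0.0024, 0.0003] mm 139 deg 0
```

```bash
python3 -m inch '[[[-0.034,0.605,0.1,0.001,0.002,0],[-0.034,0.605,0.1,0.001,0.002,0],[-0.034,0.605,0.1,0.001,0.002,0],[-0.034,0.605,0.34,0.001,0.002,0],[-0.034,0.605,0.34,0.001,0.002,0],[-0.034,0.605,0.34,0.001,0.002,0],[-0.034,0.605,0.34,0.001,0.002,0]]]'
python3 - <<'E'
from h import *
rel(); go(SEAT+75*shaft()[0],shaft()[2]); shot("pre",crop=(218,120,200,150),k=4)
E
```

```text
clock: 7.32
eef_pos: [560.8, 23.7, 160.9]
tcp_rot: [-3.057, -0.516, -0.002]
contact_force: [-0.2, 0.4, -3.7]
opening: 0.401
grasp_force: 72.2
h 72.8  x 4.4 y -2.2 force tool [-2.  -0.1  3.1] tq [-0.04 -0.57 -0.02] dR [-0.002  0.002 -0.004] t 7.3
row [-0.0218, 0.011, 0.0741] [-0.0007, 0.0005, -0.0011] mm 16 deg 0
```

View pics/pre.png

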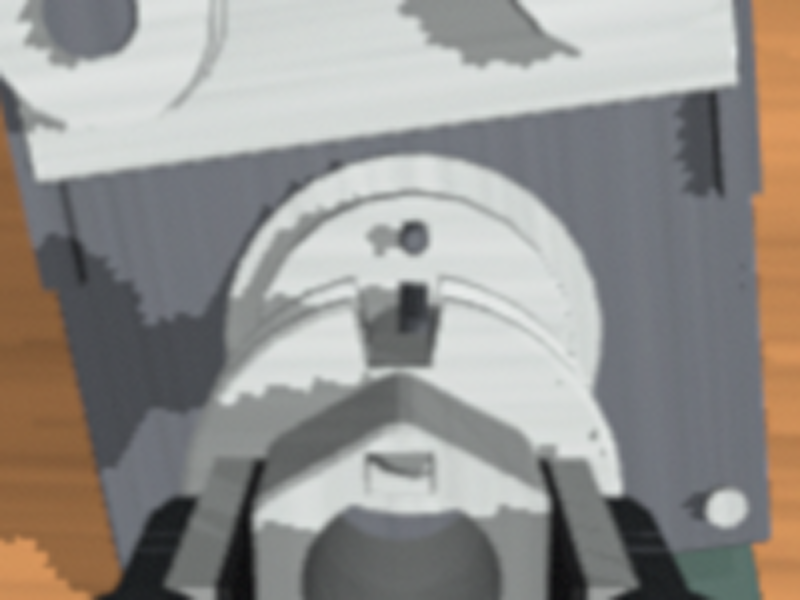

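The pin (413,238) and key (412,305) line up vertically in the picture, so the angle is right. The tool needs about +2.2 mm in y, which agrees with the computed offset.

```bash
python3 -m inch '[[[-0.022,0.011,0.03,0,0,-0.001],[-0.022,0.011,0.06,0,0,-0.001],[-0.022,0.011,0.09,0,0,-0.001],[-0.022,0.011,0.1,0,0,-0.001],[-0.022,0.011,0.1,0,0,-0.001]]]'
python3 - <<'E'
from h import *
rel()
E
python3 -m inch '[[[0,0,0.02,0,0,0],[0,0,0.04,0,0,0],[0,0,0.05,0,0,0],[0,0,0.05,0,0,0]]]'
python3 - <<'E'
from h import *
rel()
E
```

```text
clock: 7.78
eef_pos: [568.1, 23.6, 143.5]
tcp_rot: [-3.06, -0.522, 0.004]
contact_force: [-0.0, 0.4, -4.2]
opening: 0.402
grasp_force: 72.3
h 54.1  x 2.1 y -0.5 force tool [-2.1 -0.1  3.6] tq [-0.06 -0.58  0.03] dR [-0.002 -0.004  0.002] t 7.8
clock: 8.12
eef_pos: [572.9, 23.8, 134.4]
tcp_rot: [-3.061, -0.522, 0.004]
contact_force: [0.3, 0.3, -3.4]
opening: 0.403
grasp_force: 72.3
h 43.9  x 1.8 y 0.0 force tool [-1.4 -0.1  3.1] tq [-0.08 -0.58 -0.03] dR [-0.001 -0.004  0.002] t 8.1
```

```bash
python3 -m inch '[[[-0.008,0,0.01,0,0,0],[-0.008,0,0.02,0,0,0],[-0.008,0,0.03,0,0,0],[-0.008,0,0.03,0,0,0]]]'
python3 - <<'E'
from h import *
rel()
E
python3 -m inch '[[[0,0,0.01,0,0,0],[0,0,0.02,0,0,0],[0,0,0.02,0,0,0]]]'
python3 - <<'E'
from h import *
rel()
E
```

```text
clock: 8.45
eef_pos: [574.5, 24.3, 128.6]
tcp_rot: [-3.061, -0.522, 0.004]
contact_force: [-0.3, 0.0, -4.1]
opening: 0.401
grasp_force: 72.3
h 38.0  x 0.2 y 0.1 force tool [-2.3  0.3  3.4] tq [-0.06 -0.57  0.09] dR [-0.001 -0.004  0.002] t 8.4
clock: 8.7
eef_pos: [576.5, 24.6, 125.2]
tcp_rot: [-3.061, -0.522, 0.004]
contact_force: [-0.7, 0.0, -3.5]
opening: 0.403
grasp_force: 72.3
h 34.0  x 0.4 y 0.1 force tool [-2.3  0.2  2.7] tq [-0.08 -0.58  0.04] dR [-0.001 -0.004  0.002] t 8.7
```

```bash
python3 -m inch '[[[0,0,0.01,0,0,0],[0,0,0.02,0,0,0],[0,0,0.03,0,0,0],[0,0,0.03,0,0,0]]]'
python3 - <<'E'
from h import *
rel()
E
python3 -m inch '[[[0,0,0.01,0,0,0],[0,0,0.02,0,0,0],[0,0,0.03,0,0,0],[0,0,0.03,0,0,0]]]'
python3 - <<'E'
from h import *
rel()
E
```

```text
clock: 9.03
eef_pos: [579.5, 25.1, 119.9]
tcp_rot: [-3.061, -0.522, 0.004]
contact_force: [-1.0, -0.0, -4.2]
opening: 0.405
grasp_force: 72.3
h 28.0  x 0.3 y 0.0 force tool [-2.9  0.3  3.1] tq [-0.09 -0.58 -0.03] dR [-0.001 -0.004  0.002] t 9.0
clock: 9.37
eef_pos: [582.4, 25.6, 114.7]
tcp_rot: [-3.061, -0.522, 0.004]
contact_force: [-0.4, -0.5, -4.4]
opening: 0.402
grasp_force: 72.3
h 22.0  x 0.3 y 0.0 force tool [-2.5  0.8  3.6] tq [-0.09 -0.57 -0.02] dR [-0.001 -0.004  0.002] t 9.4
```

```bash
python3 -m inch '[[[0,0,0.015,0,0,0],[0,0,0.03,0,0,0],[0,0,0.045,0,0,0],[0,0,0.06,0,0,0],[0,0,0.06,0,0,0]]]'
python3 - <<'E'
from h import *
rel()
E
python3 -m inch '[[[0,0,0.01,0,0,0],[0,0,0.02,0,0,0],[0,0,0.03,0,0,0],[0,0,0.03,0,0,0]]]'
python3 - <<'E'
from h import *
rel()
E
```

```text
clock: 9.78
eef_pos: [588.4, 26.6, 104.1]
tcp_rot: [-3.061, -0.522, 0.004]
contact_force: [-0.4, 0.1, -3.7]
opening: 0.408
grasp_force: 72.3
h 9.7  x 0.2 y 0.0 force tool [-2.1  0.2  3. ] tq [-0.06 -0.62  0.02] dR [-0.001 -0.004  0.002] t 9.8
clock: 10.12
eef_pos: [591.4, 27.1, 99.2]
tcp_rot: [-3.061, -0.522, 0.004]
contact_force: [-0.5, -0.7, -4.6]
opening: 0.403
grasp_force: 72.3
h 4.0  x 0.5 y -0.0 force tool [-2.7  1.   3.7] tq [-0.07 -0.62 -0.  ] dR [-0.001 -0.004  0.002] t 10.1
```

```bash
python3 -m inch '[[[0,0,0.005,0,0,0],[0,0,0.01,0,0,0],[0,0,0.015,0,0,0],[0,0,0.015,0,0,0]]]'
python3 - <<'E'
from h import *
rel()
E
python3 -m inch '[[[0,0,0.003,0,0,0],[0,0,0.006,0,0,0],[0,0,0.01,0,0,0],[0,0,0.01,0,0,0]]]'
python3 - <<'E'
from h import *
rel()
E
```

```text
clock: 10.45
eef_pos: [592.1, 27.3, 98.5]
tcp_rot: [-3.06, -0.524, 0.003]
contact_force: [-23.3, -2.8, 29.1]
opening: 0.4
grasp_force: 77.3
h 3.0  x 0.6 y -0.1 force tool [ -5.6  -0.2 -37. ] tq [-0.61 -1.34  0.  ] dR [-0.002 -0.006  0.002] t 10.4
clock: 10.78
eef_pos: [592.2, 27.3, 98.3]
tcp_rot: [-3.06, -0.526, 0.003]
contact_force: [-48.8, -7.5, 64.8]
opening: 0.401
grasp_force: 82.9
h 2.8  x 0.7 y -0.1 force tool [ -9.7   0.8 -80.9] tq [-0.86 -2.05  0.  ] dR [-0.002 -0.008  0.002] t 10.8
```

```bash
python3 -m inch '[[[0,0,-0.05,0,0,0],[0,0,-0.15,0,0,0],[0,0,-0.25,0,0,0],[0,0,-0.35,0,0,0],[0,0,-0.45,0,0,0],[0,0,-0.6,0,0,0],[0,0,-0.6,0,0,0]]]'
python3 - <<'E'
from h import *
rel(); go((460,-170,170),down(.3)); go((386.3,-341,75),down(.5))
E
```

```text
clock: 11.37
eef_pos: [534.0, 17.3, 202.8]
tcp_rot: [-3.061, -0.527, 0.004]
contact_force: [0.5, 0.8, -3.1]
opening: 0.404
grasp_force: 72.4
h 122.9  x 1.8 y 0.2 force tool [-1.1 -0.6  2.9] tq [-0.05 -0.5  -0.03] dR [-0.001 -0.009  0.003] t 11.4
row [-0.4054, 0.9283, -0.1209] [0.0, -0.1701, -0.0853] mm 204 deg 34
row [-0.9656, 1.7971, 0.0335] [0.0171, -0.1702, -0.1474] mm 408 deg 41
```

```bash
python3 -m inch '[[[-0.4,0.92,-0.12,0,-0.17,-0.085],[-0.4,0.92,-0.12,0,-0.17,-0.085],[-0.4,0.92,-0.12,0,-0.17,-0.085],[-0.4,0.92,-0.12,0,-0.17,-0.085],[-0.4,0.92,-0.12,0,-0.17,-0.085],[-0.4,0.92,-0.12,0,-0.17,-0.085],[-0.4,0.92,-0.12,0,-0.17,-0.085]]]'
python3 - <<'E'
from h import *
go((386.3,-341,75),down(.5))
E
```

```text
clock: 11.95
eef_pos: [461.6, -169.0, 165.8]
tcp_rot: [-3.139, 0.004, 0.297]
contact_force: [0.1, 0.5, -4.0]
opening: 0.405
grasp_force: 72.7
row [-0.6104, 0.7133, 0.4543] [-0.001, 0.0012, -0.0645] mm 209 deg 12
```

```bash
python3 -m inch '[[[-0.61,0.713,0.1,-0.001,0.001,-0.065],[-0.61,0.713,0.1,-0.001,0.001,-0.065],[-0.61,0.713,0.1,-0.001,0.001,-0.065],[-0.61,0.713,0.1,-0.001,0.001,-0.065],[-0.61,0.713,0.3,-0.001,0.001,-0.065],[-0.61,0.713,0.45,-0.001,0.001,-0.065],[-0.61,0.713,0.45,-0.001,0.001,-0.065],[-0.61,0.713,0.45,-0.001,0.001,-0.065]]]'
python3 - <<'E'
from h import *
go((386.3,-341,40),down(.5)); shot("pk"); C,f=saved("pk"); s=r.sense(); print(s["eef_pos"],s["contact_force"])
R=Ro.from_euler("xyz",s["tcp_rot"]);  print(proj(C,[386.3,-341,22]))
g=cv2.cvtColor(f,cv2.COLOR_BGR2GRAY); np.set_printoptions(linewidth=200)
E
```

```text
clock: 12.62
eef_pos: [384.9, -338.4, 75.5]
tcp_rot: [-3.138, 0.001, 0.502]
contact_force: [0.6, 0.5, -2.7]
opening: 0.403
grasp_force: 72.8
row [0.0001, 0.0154, 0.1777] [-0.0012, 0.0004, 0.0008] mm 36 deg 0
[ 386.35676033 -339.16226253   77.24218165] [ 0.03703905  0.62334847 -3.38304837]
[[322.94357899 216.62532098]]
```

```bash
python3 -m inch '[[[0,0.012,0.06,-0.001,0,0],[0,0.012,0.12,-0.001,0,0],[0,0.012,0.15,-0.001,0,0],[0,0.012,0.16,-0.001,0,0],[0,0.012,0.16,-0.001,0,0]]]'
python3 - <<'E'
from h import *
go((386.3,-341,29),down(.5))
E
```

```text
clock: 13.08
eef_pos: [388.1, -342.0, 46.0]
tcp_rot: [3.137, 0.0, 0.504]
contact_force: [-0.6, -0.5, -4.1]
opening: 0.406
grasp_force: 72.9
row [-0.0052, -0.0093, 0.0852] [0.0016, 0.0001, 0.0014] mm 17 deg 0
```

```bash
python3 -m inch '[[[-0.004,-0.006,0.02,0.001,0,0],[-0.004,-0.006,0.035,0.001,0,0],[-0.004,-0.006,0.05,0.001,0,0],[-0.004,-0.006,0.05,0.001,0,0]]]'
python3 -m inch '[[[0,0,0.008,0,0,0],[0,0,0.016,0,0,0],[0,0,0.02,0,0,0],[0,0,0.02,0,0,0]]]'
```

```text
clock: 13.42
eef_pos: [385.8, -341.5, 34.7]
tcp_rot: [3.141, 0.001, 0.503]
contact_force: [-0.2, -0.0, -3.4]
opening: 0.402
grasp_force: 72.9
clock: 13.75
eef_pos: [385.8, -341.7, 30.8]
tcp_rot: [3.141, 0.001, 0.503]
contact_force: [-0.5, 0.5, -4.1]
opening: 0.405
grasp_force: 72.9
```

```bash
python3 -m inch '[[[0,0,0.003,0,0,0],[0,0,0.006,0,0,0],[0,0,0.006,0,0,0]]]'; python3 -m inch '[[[0,0,0.003,0,0,0],[0,0,0.005,0,0,0],[0,0,0.005,0,0,0]]]'
```

```text
clock: 14.0
eef_pos: [385.9, -341.7, 29.8]
tcp_rot: [3.141, 0.001, 0.503]
contact_force: [0.6, -0.3, -3.7]
opening: 0.402
grasp_force: 72.9
clock: 14.25
eef_pos: [385.9, -341.8, 29.2]
tcp_rot: [3.141, 0.001, 0.503]
contact_force: [-2.2, 0.9, 2.8]
opening: 0.401
grasp_force: 73.8
```

```bash
python3 -m inch '[[[0,0,0,0,0,0],[0,0,0,0,0,0],[0,0,0,0,0,0],[0,0,-0.01,0,0,0]]]' 0.2
python3 -m inch '[[[0,0,-0.05,0,0,0],[0,0,-0.15,0,0,0],[0,0,-0.3,0,0,0],[0,0,-0.5,0,0,0],[0,0,-0.7,0,0,0],[0,0,-0.7,0,0,0]]]'
python3 - <<'E'
from h import *
shot("pk2"); C,f=saved("pk2"); print(proj(C,[[386.3,-341,48],[386.3,-341,28],[387,-251,48]]).round(1))
g=cv2.cvtColor(f,cv2.COLOR_BGR2HSV); m=((g[:,:,1]<40)&(g[:,:,2]>110)).astype(np.uint8)
for c in cv2.findContours(m,0,2)[0]:
    if cv2.contourArea(c)>300:
        (x,y),d=cv2.minEnclosingCircle(c); print("blob",round(x,1),round(y,1),round(d,1),cv2.contourArea(c))
go((420,0,220),down(-.3)); go((417,292.5,110),down(-.49))
E
```

```text
clock: 14.58
eef_pos: [385.9, -341.7, 30.8]
tcp_rot: [3.141, 0.001, 0.503]
contact_force: [-0.2, -0.3, 0.3]
opening: 0.6
grasp_force: 0.0
clock: 15.08
eef_pos: [389.2, -344.4, 178.9]
tcp_rot: [3.13, -0.003, 0.503]
contact_force: [0.6, -1.4, 0.5]
opening: 0.603
grasp_force: 0.0
[[312.4 191.7]
 [312.6 187. ]
 [228.2 146.2]]
blob 460.5 379.5 16.1 413.0
blob 580.5 338.5 50.3 1659.0
blob 2.0 322.0 62.0 3387.5
blob 312.7 185.9 29.2 2275.0
blob 635.0 161.0 19.4 301.0
blob 234.3 141.7 31.3 2813.0
blob 388.5 0.0 87.5 7277.5
blob 10.5 36.5 38.0 1877.5
row [0.9683, -1.4257, -0.2315] [0.0025, -0.0018, 0.2557] mm 348 deg 46
row [1.6596, -2.7189, 0.3083] [0.0023, -0.002, 0.3162] mm 640 deg 57
```

Roll_1's blob is at (312.7,185.9) and was predicted at (312.6,187), so it is seated in the pocket. Now roll_2.

```bash
python3 -m inch '[[[0.6,-0.95,-0.1,0,0,0.13],[0.6,-0.95,-0.1,0,0,0.13],[0.6,-0.95,-0.1,0,0,0.13],[0.6,-0.95,-0.1,0,0,0.13],[0.6,-0.95,-0.1,0,0,0.13],[0.6,-0.95,-0.1,0,0,0.13],[0.6,-0.95,-0.1,0,0,0.13]]]'
python3 - <<'E'
from h import *
go((417,292.5,110),down(-.49))
E
```

```text
clock: 15.72
eef_pos: [398.6, -113.3, 190.5]
tcp_rot: [-3.141, 0.001, 0.098]
contact_force: [0.1, 0.2, -0.0]
opening: 0.604
grasp_force: 0.0
row [0.2904, -2.01, 0.4034] [-0.0001, 0.0004, 0.1871] mm 414 deg 34
```

```bash
python3 -m inch '[[[0.1,-1,0,0,0,0.09],[0.1,-1,0,0,0,0.09],[0.1,-1,0,0,0,0.09],[0.1,-1,0,0,0,0.09],[0.1,-1,0,0,0,0.09],[0.1,-1,0,0,0,0.09]]]'
python3 - <<'E'
from h import *
go((417,292.5,110),down(-.49))
E
```

```text
clock: 16.22
eef_pos: [400.1, 88.0, 190.3]
tcp_rot: [-3.141, 0.0, -0.185]
contact_force: [1.1, 0.8, 0.2]
opening: 0.595
grasp_force: 0.0
row [-0.1046, -1.0205, 0.4015] [-0.0, 0.0002, 0.0971] mm 220 deg 17
```

```bash
python3 -m inch '[[[-0.105,-1,0.3,0,0,0.097],[-0.105,-1,0.3,0,0,0.097],[-0.105,-1,0.3,0,0,0.097],[-0.105,-1,0.3,0,0,0.097],[-0.105,-1,0.3,0,0,0.097],[-0.105,-1,0.4,0,0,0.097],[-0.105,-1,0.4,0,0,0.097],[-0.105,-1,0.4,0,0,0.097]]]' 0.35
cat > fit.py <<'E'
from h import *
def edges(name,ctr,zt=36):
    """boss-top: bore centre from the bore's contour, keyway angle from the bore contour's far point, on plane zt"""
    C,f=saved(name); x,y=proj(C,[*ctr,zt])[0]; h=cv2.cvtColor(f,cv2.COLOR_BGR2HSV); print("pred px",x.round(1),y.round(1))
    steel=((h[:,:,1]<45)&(h[:,:,2]>145)).astype(np.uint8)   # lit steel
    w=60; x0,y0=int(x)-w,int(y)-w; s=steel[y0:y0+2*w,x0:x0+2*w]; v=h[y0:y0+2*w,x0:x0+2*w,2]; st=h[y0:y0+2*w,x0:x0+2*w,1]
    for j in range(0,2*w,3): print("".join("w" if st[j,i]>70 else ("#" if v[j,i]>190 else ("+" if v[j,i]>140 else ("." if v[j,i]>60 else " "))) for i in range(0,2*w,2)))
    print(x0,y0)
E
python3 - <<'E'
from h import *
from fit import edges
shot("b2"); s=r.sense(); print(s["eef_pos"],s["tcp_rot"]); edges("b2",(416.7,293))
E
```

```text
clock: 16.88
eef_pos: [416.0, 283.2, 108.6]
tcp_rot: [3.136, 0.002, -0.491]
contact_force: [0.5, -1.3, 0.2]
opening: 0.677
grasp_force: 0.0
[416.52406385 282.86095154 109.62426322] [ 3.13788551e+00  7.66033208e-04 -4.92018688e-01]
pred px 306.2 212.8
wwwwwwwwwwwwwwwwwwwwwwwwwwwwwwwwwwwwwwwwwwwwwwwwwwwwwwwwwwww
wwwwwwwwwwwwwwwwwwwwwwwwwwwwwwwwwwwwwwwwwwwwwwwwwwwwwwwwwwww
wwwwwwwwwwwwwwwwwwwwwwwwwwwwwwwwwwwwwwwwwwwwwwwwwwwwwwwwwwww
wwwwwwwwwwwwwwwwwwwwwwwwwwwwwwwwwwwwwwwwwwwwwwwwwwwwwwwwwwww
wwwwwwwwwwwwwwwwwwwwwwwwwwwwwwwwwwwwwwwwwwwwwwwwwwwwwwwwwwww
wwwwwwwwwwwwwwwwwwwwwwwwwwwwwwwwwwwwwwwwwwwwwwwwwwwwwwwwwwww
wwwwwwwwwwwwwwwwwwwwwwwww+++#######+wwwwwwwwwwwwwwwwwwwwwwww
wwwwwwwwwwwwwwwwwwwww..++++#######+++#+wwwwwwwwwwwwwwwwwwwww
wwwwwwwwwwwwwwwwwww..++################++wwwwwwwwwwwwwwwwwww
wwwwwwwwwwwwwwwwww.+#######################wwwwwwwwwwwwwwwww
wwwwwwwwwwwwwwwww++#########################wwwwwwwwwwwwwwww
wwwwwwwwwwwwwwww+########+++...++############wwwwwwwwwwwwwww
wwwwwwwwwwwwwww++++..++...........++#########+wwwwwwwwwwwwww
wwwwwwwwwwwwww......+......+####+....+########+wwwwwwwww
[... 898 characters left out ...]
wwwwwwwwwwwwwwwwwwwww
w.....  wwwwwwwwwwwwwwwwwwwwwwwwwwwwwwwwwwwwwwwwwwwwwwwwwwww
.....   wwwwwwwwwwwwwwwwwwwwwwwwwwwwwwwwwwwwwwwwwwwwwwwwwwww
....    wwwwwwwwwwwwwwwwwwwwwwwwwwwwwwwwwwwwwwwwwwwwwwwwwwww
...     wwwwwwwwwwwwwwwwwwwwwwwwwwwwwwwwwwwwwwwwwwwwwwwwwwww
...     wwwwwwwwwwwwwwwwwwwwwwwwwwwwwwwwwwwwwwwwwwwwwwwwwwww
..      wwwwwwwwwwwwwwwwwwwwwwwwwwwwwwwwwwwwwwwwwwwwwwwwwwww
.       wwwwwwwwwwwwwwwwwwwwwwwwwwwwwwwwwwwwwwwwwwwwwwwwwwww
        wwwwwwwwwwwwwwwwwwwwwwwwwwwwwwwwwwwwwwwwwwwwwwwwwwww
        wwwwwwwwwwwwwwwwwwwwwwwwwwwwwwwwwwwwwwwwwwwwwwwwwwww
        wwwwwwwwwwwwwwwwwwwwwwwwwwwwwwwwwwwwwwwwwwwwwwwwwwww
        wwwwwwwwwwwwwwwwwwwwwwwwwwwwwwwwwwwwwwwwwwwwwwwwwwww
246 152
```

```bash
python3 - <<'E'
from h import *
C,f=saved("b2"); p=plane(C,[(305.4,214.2)],36)[0]; print(p); go((p[0],p[1],60),down(-.492))
E
```

```text
[416.02798625 294.11980173  36.        ]
row [-0.0286, -0.0494, 0.248] [0.0012, 0.0002, -0.0] mm 51 deg 0
```

```bash
python3 -m inch '[[[-0.029,-0.05,0.1,0.001,0,0],[-0.029,-0.05,0.2,0.001,0,0],[-0.029,-0.05,0.25,0.001,0,0],[-0.029,-0.05,0.25,0.001,0,0],[-0.029,-0.05,0.25,0.001,0,0]]]'
python3 - <<'E'
from h import *
from fit import edges
shot("b3"); go((416,294.1,17),down(-.492)); edges("b3",(416,294.1))
E
```

```text
clock: 17.35
eef_pos: [416.8, 294.5, 60.6]
tcp_rot: [-3.14, 0.0, -0.494]
contact_force: [-0.3, 0.9, 0.2]
opening: 0.674
grasp_force: 0.0
row [-0.0033, 0.0076, 0.2206] [-0.0008, -0.0002, -0.0005] mm 44 deg 0
pred px 319.6 232.2
wwwwwwwwwwwwwwwwwwwwwwwwwwwwwwwwwwwwwwwwwwwwwwwwwwwwwwwwwwww
wwwwwwwwwwwwwwwwwwwwwwww+++######+++wwwwwwwwwwwwwwwwwwwwwwww
wwwwwwwwwwwwwwwwwwww..++++++++++++++###+wwwwwwwwwwwwwwwwwwww
wwwwwwwwwwwwwwwwww.+..++##############++#+wwwwwwwwwwwwwwwwww
wwwwwwwwwwwwwwww...++####################+#+wwwwwwwwwwwwwwww
wwwwwwwwwwwwwww..+############################wwwwwwwwwwwwww
wwwwwwwwwwwww..+###############################wwwwwwwwwwwww
wwwwwwwwwwww.++#############+..+################wwwwwwwwwwww
wwwwwwwwwwww+###+++##+++.........++##############wwwwwwwwwww
wwwwwwwwwww.+++....+................++###########+wwwwwwwwww
wwwwwwwwww..+++.+++.........++##++.....+##########wwwwwwwwww
wwwwwwwww..++++++........+++++#####+.....+#########wwwwwwwww
wwwwwwwww.++++++.......+###wwwwww+####+....+#######wwwwwwwww
wwwwwwwww.+..+++....+######wwwwww+######++.+########wwwwwwww
wwwwwwww.+++++++.++
[... 874 characters left out ...]
wwwwwwwwwwwwwwwwwww  
  wwwwwwwwwwwwwwwwwwwwwwwwww+###wwwwwwwwwwwwwwwwwwwwwwwwww  
  wwwwwwwwwwwwwwwwwwwwwwwwwwwwwwwwwwwwwwwwwwwwwwwwwwwwwwww  
  wwwwwwwwwwwwwwwwwwwwwwwwwwwwwwwwwwwwwwwwwwwwwwwwwwwwwwww  
  wwwwwwwwwwwwwwwwwwwwwwwwwwwwwwwwwwwwwwwwwwwwwwwwwwwwwwww  
  wwwwwwwwwwwwwwwwwwwwwwwwwwwwwwwwwwwwwwwwwwwwwwwwwwwwwwww  
  wwwwwwwwwwwwwwwwwwwwwwwwwwwwwwwwwwwwwwwwwwwwwwwwwwwwwwww  
 wwwwwwwwwwwwwwwwwwwwwwwwwwwwwwwwwwwwwwwwwwwwwwwwwwwwwwwwww 
 wwwwwwwwwwwwwwwwwwwwwwwwwwwwwwwwwwwwwwwwwwwwwwwwwwwwwwwwww 
wwwwwwwwwwwwwwwwwwwwwwwwwwwwwwwwwwwwwwwwwwwwwwwwwwwwwwwwwwww
wwwwwwwwwwwwwwwwwwwwwwwwwwwwwwwwwwwwwwwwwwwwwwwwwwwwwwwwwwww
wwwwwwwwwwwwwwwwwwwwwwwwwwwwwwwwwwwwwwwwwwwwwwwwwwwwwwwwwwww
259 172
```

```bash
python3 -m inch '[[[0,0.002,0.1,0,0,0],[0,0.002,0.17,0,0,0],[0,0.002,0.2,0,0,0],[0,0.002,0.217,0,0,0],[0,0.002,0.217,0,0,0]]]'
python3 -m inch '[[[0,0,0,0,0,0],[0,0,0,0,0,0],[0,0,0,0,0,0],[0,0,0,0,0,0],[0,0,0,0,0,0]]]' -1 70
python3 -m inch '[[[0,0,-0.1,0,0,0],[0,0,-0.3,0,0,0],[0,0,-0.5,0,0,0],[0,0,-0.7,0,0,0],[0,0,-0.9,0,0,0],[0,0,-1,0,0,0],[0,0,-1,0,0,0]]]'
python3 - <<'E'
from h import *
from fit import edges
shot("hold2"); s=r.sense(); R=Ro.from_euler("xyz",s["tcp_rot"]); c=s["eef_pos"]+R.apply([0,0,-19]); go((520,150,240),shaft()[2]); edges("hold2",c[:2],c[2])
E
```

```text
clock: 17.82
eef_pos: [416.7, 295.3, 17.0]
tcp_rot: [-3.14, -0.0, -0.493]
contact_force: [-1.0, -0.6, 0.4]
opening: 0.677
grasp_force: 0.0
clock: 18.23
eef_pos: [417.0, 295.6, 17.9]
tcp_rot: [-3.139, -0.001, -0.492]
contact_force: [-0.2, -1.3, 6.0]
opening: 0.403
grasp_force: 70.5
clock: 18.82
eef_pos: [418.5, 296.6, 222.3]
tcp_rot: [-3.132, -0.004, -0.492]
contact_force: [-0.1, 0.6, -3.3]
opening: 0.404
grasp_force: 71.6
row [0.797, 0.399, -0.1036] [0.0634, 0.154, -0.1607] mm 179 deg 42
pred px 320.9 264.5
wwwwwwwwww+..++###############################+##wwwwwwwwwww
wwwwwwwww+.++#####################################wwwwwwwwww
wwwwwwww..+########################################wwwwwwwww
wwwwwww..+################++..++###################+wwwwwwww
wwwwww++#######++++.++++.........++##################wwwwwww
wwwwww+###+++++++++++...............+#################wwwwww
wwwww.++.+++.++.++.....................+##############wwwwww
wwww..+++++++++..............+++.........++############wwwww
wwww.++++++++..............+#####++.........+###########wwww
www.++++++++............+##########++.
[... 1160 characters left out ...]
++++wwwww            
           wwwwwwww+++++++++++++++++++++wwwwwwww            
          wwwwwwwwwwww+++++++++++++++wwwwwwwwwwww           
          wwwwwwwwwwwwwww+++++++++wwwwwwwwwwwwwww           
          wwwwwwwwwwwwwwwwwww+wwwwwwwwwwwwwwwwwww           
         wwwwwwwwwwwwwwwwwwwwwwwwwwwwwwwwwwwwwwwww          
         wwwwwwwwwwwwwwwwwwwwwwwwwwwwwwwwwwwwwwwww          
      .. wwwwwwwwwwwwwwwwwwwwwwwwwwwwwwwwwwwwwwwww ..       
      ..wwwwwwwwwwwwwwwwwwwwwwwwwwwwwwwwwwwwwwwwww ..       
      wwwwwwwwwwwwwwwwwwwwwwwwwwwwwwwwwwwwwwwwwwwwwww       
      wwwwwwwwwwwwwwwwwwwwwwwwwwwwwwwwwwwwwwwwwwwwwww       
      wwwwwwwwwwwwwwwwwwwwwwwwwwwwwwwwwwwwwwwwwwwwwww       
260 204
```

```bash
python3 -m inch '[[[0.797,0.4,-0.1,0.063,0.154,-0.161],[0.797,0.4,-0.1,0.063,0.154,-0.161],[0.797,0.4,-0.1,0.063,0.154,-0.161],[0.797,0.4,-0.1,0.063,0.154,-0.161],[0.797,0.4,-0.1,0.063,0.154,-0.161],[0.797,0.4,-0.1,0.063,0.154,-0.161],[0.797,0.4,-0.1,0.063,0.154,-0.161]]]'
python3 - <<'E'
from h import *
ax,k,R,_,_=shaft(); go(SEAT+90*ax,R)
E
```

```text
clock: 19.45
eef_pos: [514.7, 146.5, 232.5]
tcp_rot: [-3.07, -0.509, 0.007]
contact_force: [-0.9, -0.1, -5.0]
opening: 0.404
grasp_force: 72.0
row [0.0009, 0.6553, 0.3766] [0.0018, 0.003, 0.0014] mm 151 deg 1
```

```bash
python3 -m inch '[[[0,0.655,0.1,0.002,0.003,0.001],[0,0.655,0.1,0.002,0.003,0.001],[0,0.655,0.1,0.002,0.003,0.001],[0,0.655,0.25,0.002,0.003,0.001],[0,0.655,0.35,0.002,0.003,0.001],[0,0.655,0.35,0.002,0.003,0.001],[0,0.655,0.35,0.002,0.003,0.001],[0,0.655,0.35,0.002,0.003,0.001]]]'
python3 - <<'E'
from h import *
rel(); go(SEAT+80*shaft()[0],shaft()[2])
E
```

```text
clock: 20.12
eef_pos: [558.0, 24.8, 166.7]
tcp_rot: [-3.056, -0.519, -0.0]
contact_force: [0.6, 0.3, -3.6]
opening: 0.403
grasp_force: 72.1
h 79.1  x 4.8 y -3.8 force tool [-1.3  0.   3.5] tq [-0.07 -0.51  0.03] dR [-0.004 -0.002 -0.001] t 20.1
row [-0.0243, 0.0196, 0.0802] [-0.0012, -0.0005, -0.0005] mm 17 deg 0
```

```bash
python3 -m inch '[[[-0.012,0.01,0.05,0,0,0],[-0.012,0.01,0.08,0,0,0],[-0.012,0.01,0.08,0,0,0],[-0.012,0.01,0.08,0,0,0]]]'
python3 - <<'E'
from h import *
rel(); go(SEAT+70*shaft()[0]+.3*shaft()[1],shaft()[2])
E
```

```text
clock: 20.45
eef_pos: [564.5, 24.1, 152.5]
tcp_rot: [-3.057, -0.522, 0.001]
contact_force: [0.9, 0.8, -4.3]
opening: 0.4
grasp_force: 72.2
h 63.7  x 3.5 y -1.8 force tool [-1.4 -0.5  4.2] tq [-0.1  -0.56  0.01] dR [-0.004 -0.005 -0.   ] t 20.4
row [-0.0161, 0.0094, 0.0535] [-0.0011, -0.0014, -0.0001] mm 11 deg 0
```

```bash
python3 -m inch '[[[-0.015,0.008,0.03,-0.001,-0.001,0],[-0.015,0.008,0.055,-0.001,-0.001,0],[-0.015,0.008,0.055,-0.001,-0.001,0],[-0.015,0.008,0.055,-0.001,-0.001,0]]]'
python3 - <<'E'
from h import *
rel(); go(SEAT+60*shaft()[0]+.3*shaft()[1],shaft()[2])
E
```

```text
clock: 20.78
eef_pos: [567.4, 22.7, 140.6]
tcp_rot: [-3.061, -0.519, 0.001]
contact_force: [-0.5, -0.1, -3.1]
opening: 0.402
grasp_force: 72.2
h 52.1  x 0.1 y 0.5 force tool [-2.   0.3  2.5] tq [-0.09 -0.55 -0.05] dR [ 0.    -0.001 -0.001] t 20.8
row [0.001, -0.0026, 0.0453] [0.0001, -0.0003, -0.0003] mm 9 deg 0
```

```bash
python3 -m inch '[[[0.001,-0.002,0.02,0,0,0],[0.001,-0.002,0.04,0,0,0],[0.001,-0.002,0.06,0,0,0],[0.001,-0.002,0.06,0,0,0]]]'
python3 - <<'E'
from h import *
rel()
E
python3 -m inch '[[[0,0,0.01,0,0,0],[0,0,0.02,0,0,0],[0,0,0.03,0,0,0],[0,0,0.03,0,0,0]]]'
python3 - <<'E'
from h import *
rel()
E
```

```text
clock: 21.12
eef_pos: [573.7, 24.0, 129.9]
tcp_rot: [-3.061, -0.519, 0.001]
contact_force: [-0.8, 0.7, -3.9]
opening: 0.402
grasp_force: 72.1
h 39.6  x 0.3 y 0.2 force tool [-2.6 -0.4  3. ] tq [-0.11 -0.57  0.  ] dR [ 0.    -0.001 -0.001] t 21.1
clock: 21.45
eef_pos: [576.6, 24.4, 125.2]
tcp_rot: [-3.061, -0.519, 0.001]
contact_force: [0.1, 0.2, -3.6]
opening: 0.403
grasp_force: 72.1
h 34.0  x 0.4 y 0.2 force tool [-1.7  0.1  3.2] tq [-0.07 -0.51  0.04] dR [ 0.    -0.001 -0.001] t 21.4
```

```bash
python3 -m inch '[[[0,0,0.015,0,0,0],[0,0,0.03,0,0,0],[0,0,0.03,0,0,0]]]'
python3 - <<'E'
from h import *
rel()
E
python3 -m inch '[[[0,0,0.015,0,0,0],[0,0,0.03,0,0,0],[0,0,0.03,0,0,0]]]'
python3 - <<'E'
from h import *
rel()
E
python3 -m inch '[[[0,0,0.01,0,0,0],[0,0,0.02,0,0,0],[0,0,0.03,0,0,0],[0,0,0.03,0,0,0]]]'
python3 - <<'E'
from h import *
rel()
E
```

```text
clock: 21.7
eef_pos: [579.6, 24.9, 119.9]
tcp_rot: [-3.061, -0.519, 0.001]
contact_force: [0.6, -0.0, -4.1]
opening: 0.404
grasp_force: 72.2
h 27.9  x 0.4 y 0.2 force tool [-1.5  0.3  3.9] tq [-0.12 -0.6  -0.04] dR [ 0.    -0.001 -0.001] t 21.7
clock: 21.95
eef_pos: [582.6, 25.4, 114.6]
tcp_rot: [-3.061, -0.519, 0.001]
contact_force: [-0.9, -0.5, -3.5]
opening: 0.402
grasp_force: 72.2
h 21.8  x 0.4 y 0.2 force tool [-2.5  0.7  2.5] tq [-0.07 -0.55 -0.04] dR [ 0.    -0.001 -0.001] t 21.9
clock: 22.28
eef_pos: [585.6, 25.9, 109.6]
tcp_rot: [-3.061, -0.519, 0.001]
contact_force: [0.2, 0.3, -3.6]
opening: 0.407
grasp_force: 72.2
h 16.0  x 0.5 y 0.2 force tool [-1.6 -0.   3.3] tq [-0.05 -0.54  0.06] dR [ 0.    -0.001 -0.001] t 22.3
```

Expect contact near h≈11.

```bash
python3 -m inch '[[[0,0,0.006,0,0,0],[0,0,0.012,0,0,0],[0,0,0.018,0,0,0],[0,0,0.018,0,0,0]]]'
python3 - <<'E'
from h import *
rel()
E
python3 -m inch '[[[0,0,0.004,0,0,0],[0,0,0.008,0,0,0],[0,0,0.012,0,0,0],[0,0,0.012,0,0,0]]]'
python3 - <<'E'
from h import *
rel()
E
```

```text
clock: 22.62
eef_pos: [587.4, 26.2, 106.7]
tcp_rot: [-3.061, -0.519, 0.001]
contact_force: [-0.5, -0.1, -2.9]
opening: 0.4
grasp_force: 72.2
h 12.5  x 0.6 y 0.2 force tool [-1.9  0.3  2.3] tq [-0.05 -0.51  0.02] dR [ 0.    -0.001 -0.001] t 22.6
clock: 22.95
eef_pos: [587.9, 26.3, 105.2]
tcp_rot: [-3.061, -0.52, 0.001]
contact_force: [-12.4, -2.5, 12.6]
opening: 0.403
grasp_force: 75.0
h 10.9  x 0.4 y 0.2 force tool [ -4.5   1.1 -17.2] tq [-0.13 -0.64  0.  ] dR [ 0.    -0.002 -0.001] t 22.9
```

```bash
python3 -m inch '[[[0,0,0.004,0,0,0],[0,0,0.008,0,0,0],[0,0,0.008,0,0,0]]]'
python3 - <<'E'
from h import *
rel()
E
python3 -m inch '[[[0,0,-0.05,0,0,0],[0,0,-0.15,0,0,0],[0,0,-0.25,0,0,0],[0,0,-0.35,0,0,0],[0,0,-0.45,0,0,0],[0,0,-0.6,0,0,0],[0,0,-0.6,0,0,0]]]'
python3 - <<'E'
from h import *
rel(); go((565,-165,190),down(.2)); go((598.5,-301.5,70),down(.2))
E
```

```text
clock: 23.2
eef_pos: [588.0, 26.4, 104.0]
tcp_rot: [-3.061, -0.519, 0.0]
contact_force: [-21.5, -4.2, 21.8]
opening: 0.4
grasp_force: 76.9
h 9.9  x -0.2 y 0.2 force tool [ -7.9   1.8 -29.8] tq [-0.26 -0.82  0.05] dR [ 0.    -0.002 -0.001] t 23.2
clock: 23.78
eef_pos: [529.8, 16.5, 211.2]
tcp_rot: [-3.062, -0.524, 0.001]
contact_force: [0.8, -0.3, -3.4]
opening: 0.407
grasp_force: 72.7
h 132.2  x 2.3 y 0.2 force tool [-1.   0.5  3.3] tq [-0.06 -0.43  0.  ] dR [ 0.001 -0.006 -0.   ] t 23.8
row [0.0988, 0.9193, 0.1063] [-0.0082, -0.1686, -0.0553] mm 186 deg 32
row [-0.0569, 1.6479, 0.6528] [-0.0082, -0.1686, -0.0553] mm 355 deg 32
```

```bash
python3 -m inch '[[[0.1,0.92,0,-0.008,-0.169,-0.055],[0.1,0.92,0,-0.008,-0.169,-0.055],[0.1,0.92,0,-0.008,-0.169,-0.055],[0.1,0.92,0,-0.008,-0.169,-0.055],[0.1,0.92,0.1,-0.008,-0.169,-0.055],[0.1,0.92,0.1,-0.008,-0.169,-0.055],[0.1,0.92,0.1,-0.008,-0.169,-0.055]]]'
python3 - <<'E'
from h import *
from fit import edges
go((598.5,-301.5,70),down(.2))
E
```

```text
clock: 24.37
eef_pos: [565.0, -165.3, 184.3]
tcp_rot: [-3.137, 0.008, 0.199]
contact_force: [-0.2, 0.2, -3.4]
opening: 0.402
grasp_force: 72.5
row [0.0342, 0.7029, 0.568] [-0.0014, 0.0025, -0.0004] mm 181 deg 1
```

```bash
python3 -m inch '[[[0.034,0.7,0.1,-0.001,0.002,0],[0.034,0.7,0.1,-0.001,0.002,0],[0.034,0.7,0.1,-0.001,0.002,0],[0.034,0.7,0.4,-0.001,0.002,0],[0.034,0.7,0.55,-0.001,0.002,0],[0.034,0.7,0.6,-0.001,0.002,0],[0.034,0.7,0.6,-0.001,0.002,0],[0.034,0.7,0.6,-0.001,0.002,0]]]'
python3 - <<'E'
from h import *
from fit import edges
shot("tr"); s=r.sense(); R=Ro.from_euler("xyz",s["tcp_rot"]); c=s["eef_pos"]+R.apply([0,0,-19]); go((598.5,-301.5,28),down(.2)); edges("tr",c[:2],c[2])
E
```

```text
clock: 25.03
eef_pos: [597.4, -299.5, 66.2]
tcp_rot: [-3.141, 0.001, 0.2]
contact_force: [-0.6, -0.3, -2.4]
opening: 0.401
grasp_force: 72.6
row [-0.0035, 0.0063, 0.1998] [0.0004, -0.0006, 0.0] mm 40 deg 0
pred px 320.5 266.3
++++++###..................+++++++++++++++++++++++##########
++++####+.....................+++++++++++++++++++++#########
#######...........................++++++++++++++++++########
######+...............................++++++++++++++########
######....................................+++++++++++#######
#####......................................+++++++++++######
####+.......................................++++++++++######
####............................................+++++++#####
###.............................................+++++++#####
###.......................#######...............++++++++####
##+........  ............+#######+............  .....+++####
##+.......  .............########+.............  .....++####
##........  .............#########.............  .....++####
.   .....  ...........+#############+...........  .....   .#
   ......  .........
[... 873 characters left out ...]
++....++.            
          wwwwwww######+#+++++++++++++..........            
          wwwwwwwwwwwww++++++++++###+...........            
          wwwwwwwwwwwwwwwww++++###########++.....           
          wwwwwwwwwwwwwwwwwwwwwwwwww############+           
         wwwwwwwwwwwwwwwwwwwwwwwwwwwwwwwwww######.          
      .. wwwwwwwwwwwwwwwwwwwwwwwwwwwwwwwwwwwwwwwww ..       
      +. wwwwwwwwwwwwwwwwwwwwwwwwwwwwwwwwwwwwwwwww ..       
      wwwwwwwwwwwwwwwwwwwwwwwwwwwwwwwwwwwwwwwwwwwwwww       
      wwwwwwwwwwwwwwwwwwwwwwwwwwwwwwwwwwwwwwwwwwwwwww       
      wwwwwwwwwwwwwwwwwwwwwwwwwwwwwwwwwwwwwwwwwwwwwww       
      wwwwwwwwwwwwwwwwwwwwwwwwwwwwwwwwwwwwwwwwwwwwwww       
260 206
```

```bash
python3 -m inch '[[[0,0.005,0.08,0,0,0],[0,0.005,0.14,0,0,0],[0,0.005,0.18,0,0,0],[0,0.005,0.19,0,0,0],[0,0.005,0.19,0,0,0]]]'
python3 -m inch '[[[0,0,0.005,0,0,0],[0,0,0.01,0,0,0],[0,0,0.015,0,0,0],[0,0,0.015,0,0,0]]]'
```

```text
clock: 25.5
eef_pos: [598.4, -301.4, 28.7]
tcp_rot: [3.141, -0.0, 0.2]
contact_force: [-0.9, 0.5, -3.5]
opening: 0.403
grasp_force: 72.8
clock: 25.83
eef_pos: [598.6, -301.8, 25.8]
tcp_rot: [3.14, -0.001, 0.199]
contact_force: [-0.2, 0.3, -3.1]
opening: 0.405
grasp_force: 72.8
```

```bash
python3 -m inch '[[[0,0,0.004,0,0,0],[0,0,0.008,0,0,0],[0,0,0.01,0,0,0],[0,0,0.01,0,0,0]]]'
python3 -m inch '[[[0,0,0.003,0,0,0],[0,0,0.005,0,0,0],[0,0,0.005,0,0,0]]]'
```

```text
clock: 26.17
eef_pos: [598.4, -301.7, 23.5]
tcp_rot: [3.141, -0.0, 0.2]
contact_force: [0.8, -0.1, -3.6]
opening: 0.404
grasp_force: 72.8
clock: 26.42
eef_pos: [598.7, -301.8, 23.0]
tcp_rot: [3.141, -0.001, 0.2]
contact_force: [-0.6, 0.6, 2.3]
opening: 0.402
grasp_force: 73.5
```

```bash
python3 -m inch '[[[0,0,0.003,0,0,0],[0,0,0.005,0,0,0],[0,0,0.005,0,0,0]]]'
python3 -m inch '[[[0,0,0.003,0,0,0],[0,0,0.004,0,0,0],[0,0,0.004,0,0,0]]]'
```

```text
clock: 26.67
eef_pos: [598.8, -301.7, 22.9]
tcp_rot: [3.14, -0.001, 0.2]
contact_force: [-3.6, 2.0, 9.5]
opening: 0.405
grasp_force: 74.4
clock: 26.92
eef_pos: [598.9, -301.7, 22.8]
tcp_rot: [3.14, -0.001, 0.199]
contact_force: [-4.8, 2.9, 15.7]
opening: 0.403
grasp_force: 75.3
```

```bash
python3 -m inch '[[[0,0,-0.005,0,0,0],[0,0,-0.005,0,0,0],[0,0,-0.005,0,0,0],[0,0,-0.01,0,0,0]]]' 0.2
python3 -m inch '[[[0,0,-0.05,0,0,0],[0,0,-0.15,0,0,0],[0,0,-0.3,0,0,0],[0,0,-0.5,0,0,0],[0,0,-0.8,0,0,0],[0,0,-0.9,0,0,0],[0,0,-0.9,0,0,0]]]'
python3 -m inch '[[[-0.5,0,-0.3,0,0,0],[-0.5,0,-0.3,0,0,0],[-0.5,0,-0.3,0,0,0],[-0.5,0,-0.3,0,0,0],[-0.5,0,-0.3,0,0,0]]]'
python3 - <<'E'
from h import *
from fit import edges
shot("fin"); s=r.sense(); print(s["eef_pos"],s["contact_force"],s["clock"]); edges("fin",(598.7,-301.7),41); edges("fin",(386.2,-341.5),48)
a=cv2.imread("pics/top0.png").astype(int);b=r.grab_frame("top")[:,:,::-1].astype(int); cv2.imwrite("pics/top1.png",b)
m=(np.abs(a-b).max(2)>45).astype(np.uint8)
for c in cv2.findContours(m,0,2)[0]:
    if cv2.contourArea(c)>25: print(cv2.boundingRect(c))
E
```

```text
clock: 27.25
eef_pos: [598.5, -301.7, 22.6]
tcp_rot: [3.141, -0.0, 0.2]
contact_force: [0.1, -0.3, -0.6]
opening: 0.598
grasp_force: 0.0
clock: 27.83
eef_pos: [602.3, -303.6, 212.6]
tcp_rot: [3.133, -0.011, 0.2]
contact_force: [1.5, -1.7, 1.6]
opening: 0.6
grasp_force: 0.0
clock: 28.25
eef_pos: [499.9, -322.1, 264.7]
tcp_rot: [3.139, -0.003, 0.198]
contact_force: [-0.3, -0.6, -0.3]
opening: 0.603
grasp_force: 0.0
[ 500.44462813 -321.62581383  263.57227639] [ 0.07906947 -0.10941915 -0.95269218] 28.3
pred px 317.3 89.8
w#####++.++########+wwwwwwwwwwwwwwwwwwwwwwwwwwwwwwwwwwwwwwww
+###########+..+########+wwwwwwwwwwwwwwwwwwwwwwwwwwwwwwwwwww
#################+..+########+wwwwwwwwwwwwwwwwwwwwwwwwwwwwww
######################++.++########+wwwwwwwwwwwwwwwwwwwwwwww
############################++++########+wwwwwwwwwwwwwwwwwww
#################################+..+########+wwwwwwwwwwwwww
######################################++.+########+wwwwwwwww
###########################################++.+#########wwww
#################################################+.+########
############################
[... 3986 characters left out ...]
wwwwwwwwwwwwwwwwwwwwwwwwwwwwwwwwwwwwww
   wwwwwwwwwwwwwwwwwwwwwwwwwwwwwwwwwwwwwwwwwwwwwwwwwwwwwwwww
  wwwwwwwwwwwwwwwwwwwwwwwwwwwwwwwwwwwwwwwwwwwwwwwwwwwwwwwwww
  wwwwwwwwwwwwwwwwwwwwwwwwwwwwwwwwwwwwwwwwwwwwwwwwwwwwwwwwww
 wwwwwwwwwwwwwwwwwwwwwwwwwwwwwwwwwwwwwwwwwwwwwwwwwwwwwwwwwww
 wwwwwwwwwwwwwwwwwwwwwwwwwwwwwwwwwwwwwwwwwwwwwwwwwwwwwwwwwww
255 197
(284, 390, 67, 10)
(547, 292, 93, 108)
(610, 278, 30, 25)
(449, 263, 36, 26)
(195, 254, 25, 24)
(241, 237, 23, 13)
(204, 191, 25, 25)
(423, 176, 39, 26)
(303, 169, 29, 27)
(280, 150, 36, 20)
(198, 150, 18, 21)
(479, 126, 161, 273)[ WARN:0@2.439] global loadsave.cpp:1063 imwrite_ Unsupported depth image for selected encoder is fallbacked to CV_8U.
```

```bash
python3 - <<'E'
from h import *
for n in ("top0","top1"):
    f=cv2.cvtColor(cv2.imread(f"pics/{n}.png"),cv2.COLOR_BGR2HSV)
    for lo,hi,k in ((100,130,"blue"),(0,5,"red")):
        m=((f[:,:,0]>=lo)&(f[:,:,0]<=hi)&(f[:,:,1]>150)&(f[:,:,2]>60)).astype(np.uint8); m[:,300:]=0
        print(n,k,[(np.round(c,1).tolist(),int(st[4])) for c,st in zip(*[cv2.connectedComponentsWithStats(m)[i][1:] for i in (3,2)]) if st[4]>60])
E
```

```text
top0 blue [([203.2, 162.9], 390)]
top0 red [([173.0, 190.1], 418), ([250.7, 237.4], 414)]
top1 blue [([203.0, 163.1], 357)]
top1 red [([173.1, 190.0], 411), ([250.5, 237.5], 420)]
```

The red and blue look-alikes have not moved, and both rolls lie flat in their places, boss up. I'm handing in.

```bash
python3 -c "
from rig import r
print(r.sign_off())"
```

```text
the job is handed in; nothing more can be done
None
```

I tried both rolls on the shaft and handed the job in at about 28 s: roll_1 went home and is in the block's empty pocket, and roll_2 stopped about 8 mm higher, on the index pin, and is in the white tray, both flat with the boss up.

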